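# Return the wheel-weight baskets and book them in

### The arm

A 6-joint arm with a two-finger parallel gripper is mounted at the origin on the work surface. World frame = base frame: x ahead of the robot, y to its left, z up, the work surface at z = 0. Lengths are in m, angles in degrees, forces in N, time in s.
With the tool pointing down it reaches from about 0.25 to 0.725 m from the base axis. Payload 9.7 kg.
Tool frame: the origin (TCP) lies midway between the tips of the shut fingers; the grasp point (between the pads) lies 19 mm behind it (bot.pinch_z is the distance from the TCP to the grasp point, in m); z points along the fingers, y is the direction in which the jaws open and shut (so a half turn about z gives the same grasp; the last joint's range is limited). The gripper opens to 85 mm and grips with 20 to 120 N. Pads are 22 mm wide; open, the fingers measure 114 mm over their backs; the gripper's body (76 mm by 85 mm) begins 54 mm behind the grasp point. The pads swing forward as they close: fully open they stand 13 mm farther back than shut.
Start: joints at [68.239, 4.979, 10.078, 95.1, 0, 90], TCP at [0.204, 0.511, 0.231] pointing down, gripper open.
Joint ranges: [-179.16, 179.16], [-48.56, 103.87], [-65.8, 70.77], [-126.05, 130.52], [-82.76, 87.17], [-180, 180]. Speed limits (degrees/s): [127.2, 127.2, 147.25, 180, 180, 180].

### API

Orientations are given as [roll, pitch, yaw] about the fixed x, y, z axes, in that order (R = Rz(yaw) Ry(pitch) Rx(roll)).
In Python, from workcell import bot, imaging gives the robot as it stands.
- The arm moves only by the tool servo_tool, never from a script. Its argument "moves" is a list that holds one entry, the list of rows, each a list of 7 numbers: the turn, a rotation vector about the tool's x, y, z in rad, then the shift along the tool's x, y, z in cm, then the finger opening in cm, from 0 to 8.54. A call has 1 to 12 rows; each row shifts and turns the pose as measured when the row begins, along the tool's axes as they then stand; what a row does not reach is not made up. A row lasts 1/12 s, in which the tool goes at most 41.7 mm and 7.16 degrees, less where a joint would pass 70% of its speed; a pose out of reach is approached as far as the arm can. A call is refused whole if a number of a shift passes 4.17 or a number of a turn 0.125, either way. A call with a gripper value outside its range is refused whole. The fingers move at their own pace and stop on an object; "force" is the grip in N (left out, the last holds). Time passes only in rows, so rows that do not move let the fingers close. It gives the time, the measured TCP pose, the force and the opening at its end, in the units of the state.
- bot.get_obs(): the state, without advancing time (a new reading comes with each control period).
- imaging.camera(name): name is "side" or "top"; returns the picture (420x560x3 uint8, blue, green, red); there is no depth.
- imaging.calibration(name): a dict with "fx", "fy", "cx", "cy" (pixels), "camera_from_world" (4x4, takes a point from world to camera coordinates). Camera axes: x right, y down, z forward; pixel columns grow to the right and rows downward; lengths in m; the calibration is good to about 2 mm. A picture is of the moment at which its call begins. calibration takes no time and is no camera call.
- bot.job_done(): hands the job in, once; it reports no verdict.
The state is a dict: "time": time; "q": joint angles; "qd": joint speeds; "joint_efforts": joint torques, N m; "ee_pos": TCP position; "tcp_rot": TCP orientation; "wrist_force": force on the tool from outside, world axes, zero at the start; "torque": the same for the moment, N m; "opening": finger opening in m.
Only numpy, scipy, OpenCV 4.12 (cv2) and the standard library are available. Lean on these libraries where they do the work, as an engineer would, in place of code of your own. Each camera call takes 0.05 s, during which the arm holds its last target.

### The job

Put the wheel-weight baskets that are on the bench away, however many there are: hang each by its handle on the double hook of its own colour. To book them in, turn the window dial until 3 stands squarely in the window, then, with 3 still showing, pick up the scanner, aim its red lens straight at the middle of the striped label from about 10 cm away and hold it still for about two seconds; afterwards lay the scanner back on the middle of its black mat, right way up, and turn the dial back to 0. The baskets may be hung at any time; do not push the other things on the bench about.

Things in the scene. Friction and masses are not known exactly. Their poses are not given: they have to be found in the camera images.
- basket_red: red open basket of wheel weights, 76 (x) by 130 (y) by 55 mm high, with a rigid arched wire handle; origin at the centre of its underside, z up. Its two uprights stand at y = -62 and +62 mm, joined by a level bar along y, 12 mm thick, 130 mm above the underside. About 0.4 kg. Starts standing on the bench. May be absent (None from the start); then it need not be dealt with.
- bar_red (a point): the middle of the red basket's handle bar, in a black square grip 14 mm wide and high and 44 mm long along the basket's y; 130 mm above the basket's underside. Can be pinched from above across the bar (along the basket's x). None when the basket is absent.
- basket_yellow: yellow open basket of wheel weights, 76 (x) by 130 (y) by 55 mm high, with a rigid arched wire handle; origin at the centre of its underside, z up. Its two uprights stand at y = -62 and +62 mm, joined by a level bar along y, 12 mm thick, 130 mm above the underside. About 0.4 kg. Starts standing on the bench. May be absent (None from the start); then it need not be dealt with.
- bar_yellow (a point): the middle of the yellow basket's handle bar, in a black square grip 14 mm wide and high and 44 mm long along the basket's y; 130 mm above the basket's underside. Can be pinched from above across the bar (along the basket's x). None when the basket is absent.
- basket_blue: blue open basket of wheel weights, 76 (x) by 130 (y) by 55 mm high, with a rigid arched wire handle; origin at the centre of its underside, z up. Its two uprights stand at y = -62 and +62 mm, joined by a level bar along y, 12 mm thick, 130 mm above the underside. About 0.4 kg. Starts standing on the bench. May be absent (None from the start); then it need not be dealt with.
- bar_blue (a point): the middle of the blue basket's handle bar, in a black square grip 14 mm wide and high and 44 mm long along the basket's y; 130 mm above the basket's underside. Can be pinched from above across the bar (along the basket's x). None when the basket is absent.
- hook_red: red double hook, fixed on the front of a dark beam (top 250 mm high). Origin at bench height under the beam's front face; -x points out of the beam, y along it, z up. Two level prongs, 10 mm thick, at y = -36 and +36 mm, run out 90 mm along -x, their tops 245 mm above the bench, then turn up to tips 268 mm high at x = -105 mm. The hooks are 180 mm apart, in any order.
- rest_red (a point): where the middle of the red basket's bar should lie, across both prongs of the red hook, the grip between them: in the hook's frame x = -50, z = 251 mm (basket 12 mm clear of the beam). Axes as the hook's. The basket is wider than the prongs: it comes in level from the front, its tub passing under the prongs and its bar over the tips (bar about 285 mm high), then down.
- hook_yellow: yellow double hook, fixed on the front of a dark beam (top 250 mm high). Origin at bench height under the beam's front face; -x points out of the beam, y along it, z up. Two level prongs, 10 mm thick, at y = -36 and +36 mm, run out 90 mm along -x, their tops 245 mm above the bench, then turn up to tips 268 mm high at x = -105 mm. The hooks are 180 mm apart, in any order.
- rest_yellow (a point): where the middle of the yellow basket's bar should lie, across both prongs of the yellow hook, the grip between them: in the hook's frame x = -50, z = 251 mm (basket 12 mm clear of the beam). Axes as the hook's. The basket is wider than the prongs: it comes in level from the front, its tub passing under the prongs and its bar over the tips (bar about 285 mm high), then down.
- hook_blue: blue double hook, fixed on the front of a dark beam (top 250 mm high). Origin at bench height under the beam's front face; -x points out of the beam, y along it, z up. Two level prongs, 10 mm thick, at y = -36 and +36 mm, run out 90 mm along -x, their tops 245 mm above the bench, then turn up to tips 268 mm high at x = -105 mm. The hooks are 180 mm apart, in any order.
- rest_blue (a point): where the middle of the blue basket's bar should lie, across both prongs of the blue hook, the grip between them: in the hook's frame x = -50, z = 251 mm (basket 12 mm clear of the beam). Axes as the hook's. The basket is wider than the prongs: it comes in level from the front, its tub passing under the prongs and its bar over the tips (bar about 285 mm high), then down.
- dial: green dial housing, 164 by 164 by 49 mm, fixed to the bench; origin at the centre of its underside, z up. The white-edged window, 34 by 30 mm, lies in the top face, 55 mm from the centre along +x.
- wheel (a joint): turn of the number wheel under the housing's top, rad; grows anticlockwise seen from above. It carries the numbers 0 to 7, 45 degrees apart: number n stands in the window at n*0.7854 rad (0 at 0, 3 at 2.356). Stops at -0.15 and 5.75. Stays where it is left; light friction, about 0.06 N m.
- wheel_grip (a point): on the wheel's upright axis in the middle of its knob, 75 mm above the bench; x runs along the knob's bar and turns with the wheel. The black bar is 60 mm long (x), 18 mm thick (y) and reaches from 55 to 91 mm above the bench (a white mark at its +x end); pinch it across y from above and turn, at most 1.5 rad a grasp.
- mat: black rubber mat for the scanner, 210 (x) by 120 (y) by 3 mm, fixed; origin at the centre of its underside.
- scanner: hand scanner, 170 mm long, about 0.25 kg, lying on its mat; origin at the underside, near its centre of mass, z up, x towards its yellow head. Black body 34 mm wide and 34 mm high from x = -85 to +40 mm, to be gripped across y at the origin; head 50 mm wide, 51 mm high, out to x = +85 mm. The red lens in the head's lower front looks 45 degrees forward and down.
- lens: the middle of the red lens, at x = 72.7, z = 12.8 mm in the scanner's frame; its own x axis is the beam, 45 degrees forward (+x) and down from the scanner.
- label: the middle of a striped white label, 70 by 56 mm, on the sloping face of a small stand, about 51 mm above the bench; the face leans back 45 degrees and looks up and towards the robot's side. Its x axis points into the face (45 degrees down), so a beam aimed squarely runs along it; y is level, along the face.

How it is judged (in metres and radians):
On the way, in this order (a step that is already met when the one before it is completed fails the run):
1. the number 3 stands in the window of the dial (value of joint wheel between 2.226 and 2.486 rad and velocity of joint wheel between -0.15 and 0.15 rad/s), for 0.3 s.
2. with 3 showing, the held scanner is aimed at the label and held still (all of step 1 and x of label in the frame of lens between 0.05 and 0.16 m and y of label in the frame of lens between -0.025 and 0.025 m and z of label in the frame of lens between -0.025 and 0.025 m and angle between the x axis of lens and the x axis of label, either way round below 0.4 rad and linear speed of scanner below 0.03 m/s and contact force between the fingers and scanner above 1 N), for 1 s.
3. after the scan the dial is turned back to 0 (value of joint wheel between -0.13 and 0.13 rad and velocity of joint wheel between -0.15 and 0.15 rad/s), for 0.2 s.
At the end, for the whole second after the job is handed in: After the scan (dial at 3, lens 5 to 16 cm off, aim within 25 mm, still for 1 s) the dial is back at 0 (within 0.13 rad), every basket present hangs upright (a slight swing is fine) on both prongs of its own colour's hook, and the scanner lies right way up within 40 mm of its mat's middle (all of step 3 and x of bar_red in the frame of hook_red between -0.092 and -0.004 m and y of bar_red in the frame of hook_red between -0.025 and 0.025 m and z of bar_red in the frame of hook_red between 0.242 and 0.261 m and angle between each of basket_red, basket_yellow, basket_blue's own z axis and vertical below 0.35 rad and contact force between basket_red and hook_red above 1 N and linear speed of each of basket_red, basket_yellow, basket_blue below 0.3 m/s and x of bar_yellow in the frame of hook_yellow between -0.092 and -0.004 m and y of bar_yellow in the frame of hook_yellow between -0.025 and 0.025 m and z of bar_yellow in the frame of hook_yellow between 0.242 and 0.261 m and contact force between basket_yellow and hook_yellow above 1 N and x of bar_blue in the frame of hook_blue between -0.092 and -0.004 m and y of bar_blue in the frame of hook_blue between -0.025 and 0.025 m and z of bar_blue in the frame of hook_blue between 0.242 and 0.261 m and contact force between basket_blue and hook_blue above 1 N and x of scanner in the frame of mat between -0.045 and 0.045 m and y of scanner in the frame of mat between -0.04 and 0.04 m and z of scanner in the frame of mat between -0.004 and 0.009 m and angle between scanner's own z axis and vertical below 0.15 rad and linear speed of scanner below 0.03 m/s); the robot touches nothing.
It fails at once if another thing on the bench is pushed more than 50 mm or knocked over (distance of any of cone_a, cone_b, can, driver, hammer, tin, oil from where it was at the start of the episode above 0.05 m or angle between any of cone_a, cone_b, can, tin, oil's own z axis and vertical above 0.6 rad).
Of basket_red, basket_yellow, basket_blue only 2 to 3 are there at a start; the rules pass over those that are not, and their reading is None.
At some moment in a run one of scanner, basket_red, basket_yellow, basket_blue may be knocked a few centimetres aside while the robot is not near it.
It also fails if it takes over 210 s, if anything falls off the work surface, if the arm or the gripper's body presses on something with over 40 N, if the wrist force passes 120 N, or if a joint passes its speed limit or range.

## Working session

There is one attempt and no reset: what is moved stays moved. The work goes in short steps, Python scripts to look and compute and a tool call to move; the robot and the scene stay as the last step left them, time stands still between calls to the robot, and variables do not carry over. Pictures are saved under pics/ and viewed, and the job is handed in when it is done.

Besides the shell and the picture viewer there is one more tool, called after "Call:" as name(argument=value, ...), one argument or row to a line, values as JSON. servo_tool: Moves the arm, as the interface text tells. Its arguments: {"type":"object","properties":{"moves":{"type":"array","items":{"type":"array","items":{"type":"array","items":{"type":"number"}}}},"force":{"type":"number"}},"required":["moves"]}

```bash
ls; mkdir -p pics
python3 - <<'E'
from workcell import bot, imaging
import cv2
print(bot.get_obs(), bot.pinch_z)
for n in("side","top"):
    cv2.imwrite(f"pics/{n}0.png",imaging.camera(n)); c=imaging.calibration(n); print(n,c)
E
```

```text
pics
{'time': 0.0, 'q': array([ 6.82395287e+01,  5.01135921e+00,  1.00355941e+01,  9.50986588e+01,
       -1.38997281e-03,  8.99992832e+01]), 'qd': array([-0.03695651,  0.00041572,  0.01739596, -0.00246809, -0.0342033 ,
        0.04363203]), 'joint_efforts': array([ 2.56169122e-03, -5.20381129e+01,  4.64813089e+01,  1.60314061e-02,
        1.60853023e-05,  1.81632356e-05]), 'ee_pos': array([0.2038265 , 0.51060535, 0.23059078]), 'tcp_rot': array([-1.79925576e+02,  1.38904058e-03,  1.58240247e+02]), 'wrist_force': array([0.65913495, 0.09478598, 0.29550263]), 'torque': array([-0.01263747, -0.02744637, -0.03323884]), 'opening': 0.08518980779270999} 0.0187
side {'fx': 508.169658688061, 'fy': 508.169658688061, 'cx': 281.24730869732826, 'cy': 205.99746538149716, 'camera_from_world': array([[ 0.96716586, -0.25410606, -0.00450743, -0.50750033],
       [-0.18563655, -0.69422523, -0.69540665,  0.21936308],
       [ 0.17357787,  0.67341031, -0.71860231,  1.28324108],
       [ 0.        ,  0.        ,  0.        ,  1.        ]])}
top {'fx': 469.5200698534879, 'fy': 469.5200698534879, 'cx': 283.0788078121889, 'cy': 208.494241444973, 'camera_from_world': array([[-0.00362149, -0.99991648, -0.012406  ,  0.03612244],
       [-0.98941676,  0.0053825 , -0.14500175,  0.56194113],
       [ 0.14505642,  0.01174958, -0.98935362,  1.22960793],
       [ 0.        ,  0.        ,  0.        ,  1.        ]])}
```

View pics/side0.png

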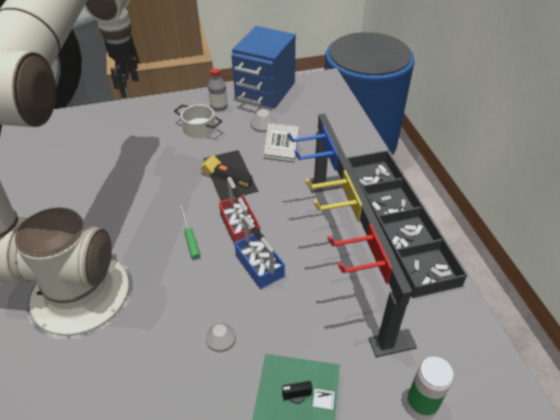

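View pics/top0.png

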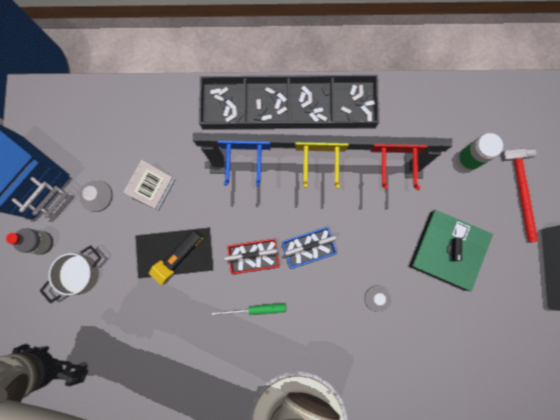

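The pictures show red (254,256) and blue (310,247) baskets in the top view and no yellow one. The hooks run blue, yellow, red from left to right, the dial is at (452,250), the scanner at (177,255) and the label at (150,184).

```bash
cat > h.py <<'E'
from workcell import bot, imaging
import cv2, numpy as np
from scipy.spatial.transform import Rotation as R
def ray(n,u,v):
    c=imaging.calibration(n);T=c["camera_from_world"]
    d=np.array([(u-c["cx"])/c["fx"],(v-c["cy"])/c["fy"],1.])
    return -T[:3,:3].T@T[:3,3], T[:3,:3].T@d
def plane(n,u,v,z):
    o,d=ray(n,u,v); return o+d*(z-o[2])/d[2]
def tri(a,b):
    (o1,d1),(o2,d2)=ray("side",*a),ray("top",*b)
    s=np.linalg.lstsq(np.c_[d1,-d2],o2-o1,rcond=None)[0]
    p,q=o1+s[0]*d1,o2+s[1]*d2
    return (p+q)/2,np.linalg.norm(p-q)
def proj(n,p):
    c=imaging.calibration(n);q=c["camera_from_world"]@np.r_[p,1]
    return c["fx"]*q[0]/q[2]+c["cx"],c["fy"]*q[1]/q[2]+c["cy"]
def shot(tag):
    for n in("side","top"): cv2.imwrite(f"pics/{n}{tag}.png",imaging.camera(n))
def crop(n,tag,x,y,w,h,s,out):
    i=cv2.imread(f"pics/{n}{tag}.png")[y:y+h,x:x+w]
    cv2.imwrite(f"pics/{out}.png",cv2.resize(i,None,fx=s,fy=s,interpolation=cv2.INTER_CUBIC))
def go(p,yaw=None,rot=None):
    "shift in tool axes (cm) and turn rotvec to reach pose"
    o=bot.get_obs(); A=R.from_euler('xyz',o["tcp_rot"],degrees=True)
    print("pos",o["ee_pos"].round(4),"rot",o["tcp_rot"].round(2),"open",round(o["opening"],4),"F",o["wrist_force"].round(1),"t",round(o["time"],2))
    if rot is None: rot=[180,0,yaw]
    B=R.from_euler('xyz',rot,degrees=True)
    print("shift cm",(A.inv().apply(np.array(p)-o["ee_pos"])*100).round(2),"turn",(A.inv()*B).as_rotvec().round(3))
E
python3 - <<'E'
from h import *
crop("top",0,130,215,220,75,3.6,"z1"); crop("top",0,400,200,110,100,6,"z2")
crop("side",0,190,140,130,155,4,"z3"); crop("side",0,245,345,110,75,6,"z4")
crop("top",0,190,125,260,75,3,"z5"); crop("side",0,280,110,130,180,3.3,"z6")
crop("top",0,110,150,80,70,6,"z7")
E
```

```text
(no output)
```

View pics/z1.png

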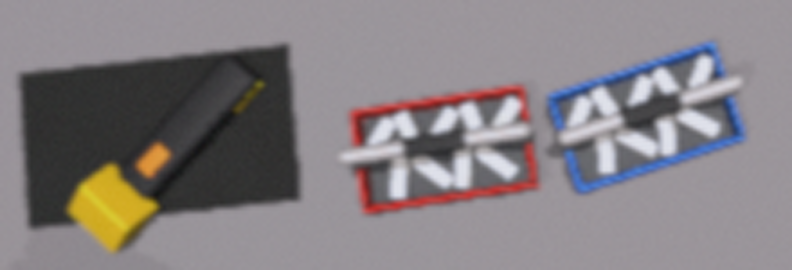

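View pics/z2.png

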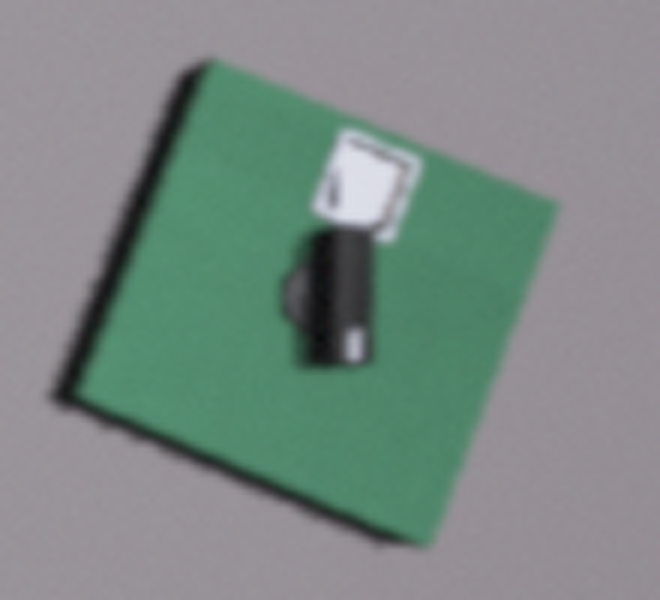

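View pics/z3.png

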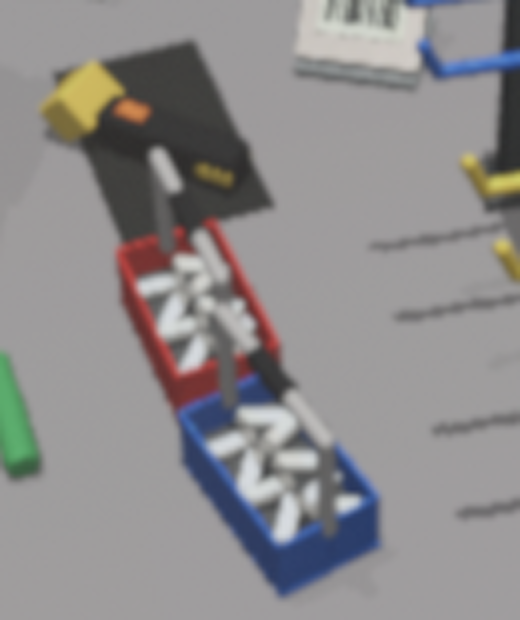

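View pics/z4.png

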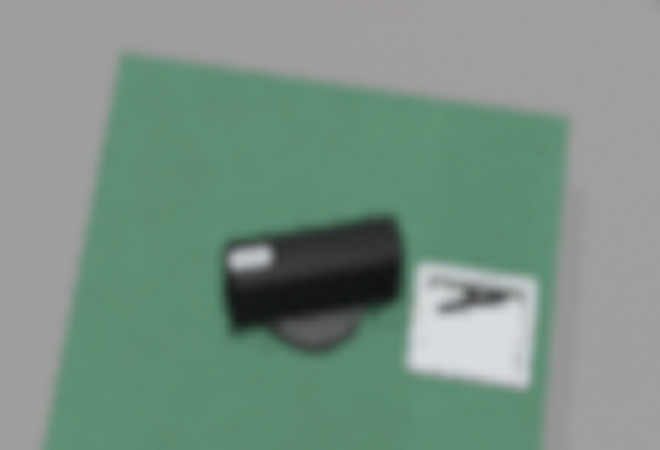

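View pics/z5.png

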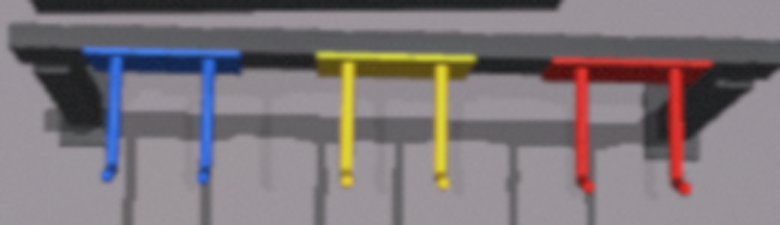

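View pics/z6.png

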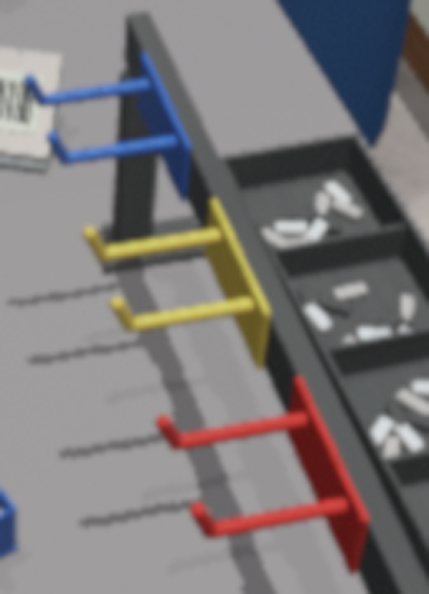

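View pics/z7.png

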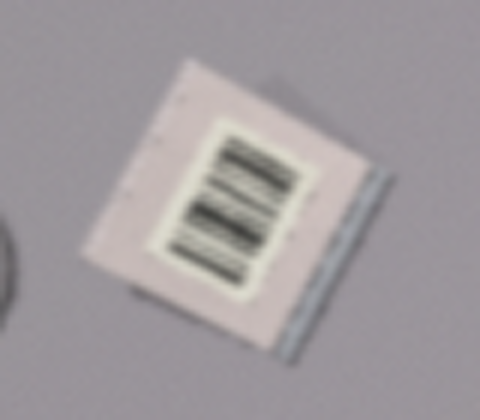

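Run:
```python
from h import *
crop("top",0,140,225,72,65,9,"z8"); crop("side",0,198,145,65,55,10,"z9")
# baskets: bar grip midpoints, bar ends from top z1 (scale 3.6)
f=lambda u,v:(130+u/3.6,215+v/3.6)
for n,a,b,g in(("red",(342,157),(532,130),(436,145)),("blue",(560,138),(742,84),(650,110))):
    A,B,G=[plane("top",*f(*p),.134) for p in(a,b,g)]
    print(n,A.round(3),B.round(3),G.round(3),np.linalg.norm(A-B),np.degrees(np.arctan2(*(A-B)[1::-1])))
# side blue grip
s=(190+272/4,140+373/4); print(tri(s,f(650,110)))
# dial
g=lambda u,v:(400+u/6,200+v/6)
C=[plane("top",*g(*p),.049) for p in((210,60),(558,205),(430,548),(75,400))]
print("dial c",np.mean(C,0),[np.linalg.norm(C[i]-C[i-1]) for i in range(4)])
for i,j in((0,3),(1,2)): d=C[i]-C[j];print(np.degrees(np.arctan2(d[1],d[0])))
W=[plane("top",*g(*p),.049) for p in((345,128),(420,157),(392,240),(314,210))]; w=np.mean(W,0);d=w-np.mean(C,0);print("win",w,np.linalg.norm(d),np.degrees(np.arctan2(d[1],d[0])))
K=[plane("top",*g(*p),.091) for p in((335,230),(373,232),(371,362),(333,362))];print("knob",np.mean(K,0))
for p in K:print(p.round(4))
# hooks tips
h=lambda u,v:(190+u/3,125+v/3); k=lambda u,v:(280+u/3.3,110+v/3.3)
for n,t,s in(("blue",((108,175),(204,176)),((32,82),(55,140))),("yel",((347,180),(443,182)),((92,235),(118,303))),("red",((588,188),(684,190)),((163,424),(198,512)))):
    P=[tri(k(*b),h(*a)) for a,b in zip(t,s)]
    print(n,[(p.round(4),round(e,4)) for p,e in P])
# prong roots at z .24
for n,t in(("blue",((116,62),(208,64))),("yel",((347,68),(441,70))),("red",((582,72),(676,74)))):
    print(n,[plane("top",*h(*a),.245).round(4) for a in t])
# label
l=lambda u,v:(110+u/6,150+v/6)
L=[plane("top",*l(*p),.051) for p in((228,118),(318,165),(248,302),(150,250))]; print("label",np.mean(L,0))
d=(L[0]+L[1]-L[2]-L[3])/2;print(np.linalg.norm(d),np.degrees(np.arctan2(d[1],d[0])))
```

```text
red [0.424 0.177 0.134] [0.442 0.046 0.134] [0.432 0.112 0.134] 0.1317525556063858 97.82148309549625
blue [0.436 0.027 0.134] [ 0.473 -0.099  0.134] [ 0.455 -0.035  0.134] 0.13076012920608884 106.23058414308643
(array([ 0.45633603, -0.03537841,  0.13286135]), np.float64(0.00179453423480234))
dial c [ 0.44696747 -0.41529787  0.049     ] [np.float64(0.164446752892633), np.float64(0.16374743235811748), np.float64(0.162999071114962), np.float64(0.16426844866556953)]
-23.888142937156427
-23.709665790372508
win [ 0.49895107 -0.44014942  0.049     ] 0.05761851626347587 -25.55083481389391
knob [ 0.44678422 -0.41566692  0.091     ]
[ 0.4751 -0.4096  0.091 ]
[ 0.4741 -0.4258  0.091 ]
[ 0.4189 -0.4217  0.091 ]
[ 0.419  -0.4056  0.091 ]
blue [(array([0.589 , 0.1593, 0.2615]), np.float64(0.0024)), (array([0.5874, 0.0871, 0.2618]), np.float64(0.0017))]
yel [(array([ 0.5837, -0.0201,  0.2623]), np.float64(0.002)), (array([ 0.5808, -0.0915,  0.2649]), np.float64(0.0011))]
red [(array([ 0.5763, -0.1997,  0.2632]), np.float64(0.0019)), (array([ 0.5746, -0.271 ,  0.263 ]), np.float64(0.0022))]
blue [array([0.68  , 0.1567, 0.245 ]), array([0.6779, 0.0856, 0.245 ])]
yel [array([ 0.674 , -0.0215,  0.245 ]), array([ 0.6719, -0.0938,  0.245 ])]
red [array([ 0.6695, -0.2019,  0.245 ]), array([ 0.6674, -0.2738,  0.245 ])]
label [0.62780227 0.39638047 0.051     ]
0.06924704289458058 -26.846383045108396
```

View pics/z8.png

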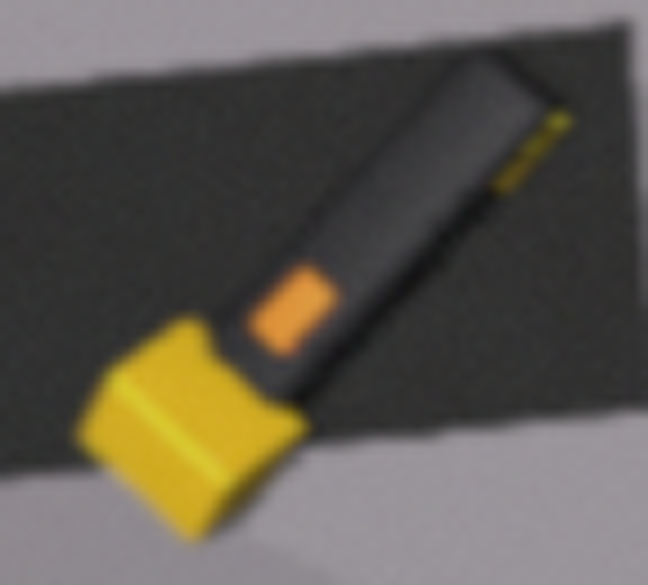

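View pics/z9.png

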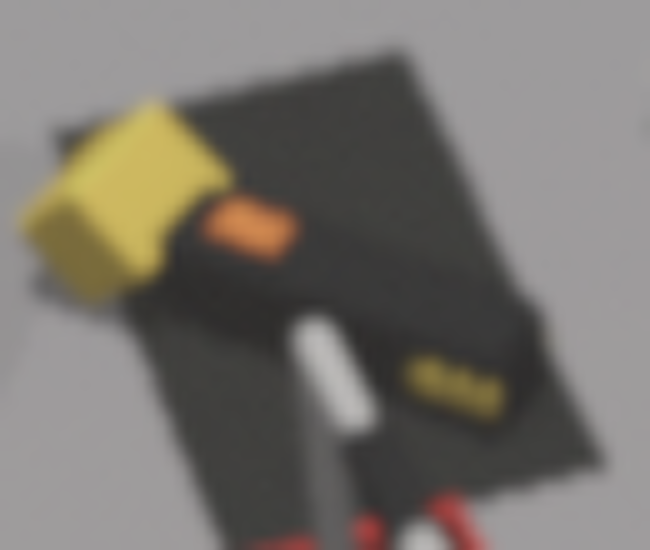

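Run:
```python
from h import *
f=lambda u,v:(140+u/9,225+v/9)
t1,t2=plane("top",*f(490,50),.037),plane("top",*f(560,108),.037)
e1,e2=plane("top",*f(215,325),.037),plane("top",*f(285,400),.037)
print(np.linalg.norm(t1-t2))
for a,b in((t1,e1),(t2,e2)): d=b-a;print(np.degrees(np.arctan2(d[1],d[0])),np.linalg.norm(d))
tm=(t1+t2)/2; d=((e1+e2)/2-tm)[:2]; d/=np.linalg.norm(d); print("yaw",np.degrees(np.arctan2(d[1],d[0])),"origin",tm[:2]+.085*d)
m=lambda u,v:(130+u/3.6,215+v/3.6)
M=[plane("top",*m(*p),.003) for p in((20,74),(288,45),(299,198),(30,226))];print("mat",np.mean(M,0),[np.linalg.norm(M[i]-M[i-1]).round(3) for i in range(4)])
go([.447,-.4157,.2],176)
```

```text
0.027713757056990144
135.59462252816274 0.11451879881976394
137.2384686339486 0.11780950382455938
yaw 136.42818812215688 origin [0.43337943 0.32133752]
mat [0.44644012 0.33477842 0.003     ] [np.float64(0.117), np.float64(0.208), np.float64(0.118), np.float64(0.206)]
pos [0.2038 0.5106 0.2307] rot [-179.93   -0.    158.24] open 0.0854 F [-0.1  1.2  0. ] t 0.1
shift cm [-56.93 -77.01   3.16] turn [-0.001 -0.    -0.31 ]
```

Call:
servo_tool(
  moves=[
    [[0, 0, 0, -2.2, -3, 0, 8.5], [0, 0, 0, -2.2, -3, 0, 8.5], [0, 0, 0, -2.2, -3, 0, 8.5], [0, 0, 0, -2.2, -3, 0, 8.5], [0, 0, 0, -2.2, -3, 0, 8.5], [0, 0, 0, -2.2, -3, 0, 8.5], [0, 0, 0, -2.2, -3, 0, 8.5], [0, 0, 0, -2.2, -3, 0, 8.5], [0, 0, 0, -2.2, -3, 0, 8.5], [0, 0, 0, -2.2, -3, 0, 8.5], [0, 0, 0, -2.2, -3, 0, 8.5], [0, 0, 0, -2.2, -3, 0, 8.5]],
  ],
)

```text
time: 1.1
ee_pos: [0.3153, 0.0653, 0.225]
tcp_rot: [-179.4, -0.1, 159.0]
wrist_force: [0.8, 1.2, -0.1]
opening: 0.0853
```

Call:
servo_tool(
  moves=[
    [[0, 0, 0, -2.2, -3, 0, 8.5], [0, 0, 0, -2.2, -3, 0, 8.5], [0, 0, 0, -2.2, -3, 0, 8.5], [0, 0, 0, -2.2, -3, 0, 8.5], [0, 0, 0, -2.2, -3, 0, 8.5], [0, 0, 0, -2.2, -3, 0, 8.5], [0, 0, 0, -2.2, -3, 0, 8.5], [0, 0, 0, -2.2, -3, 0, 8.5], [0, 0, 0, -2.2, -3, 0, 8.5], [0, 0, 0, -2.2, -3, 0, 8.5], [0, 0, 0, -2.2, -3, 0, 8.5], [0, 0, 0, -2.2, -3, 0, 8.5]],
  ],
)

```text
time: 2.1
ee_pos: [0.4294, -0.3908, 0.2266]
tcp_rot: [-179.5, 0.0, 158.7]
wrist_force: [1.1, -0.3, 0.5]
opening: 0.085
```

Run:
```python
from h import *
go([.447,-.4157,.15],176); print(bot.get_obs()["q"].round(1))
```

```text
pos [ 0.4294 -0.3908  0.2266] rot [-1.7951e+02  4.0000e-02  1.5871e+02] open 0.085 F [ 1.1 -0.3  0.5] t 2.1
shift cm [-2.54 -1.62  7.67] turn [-0.009 -0.001 -0.302]
[-42.1   8.9  13.9  94.8  -0.4 -20.8]
```

Call:
servo_tool(
  moves=[
    [[0, 0, 0, -1.3, -0.8, 2, 8.5], [-0.004, 0, 0, -1.2, -0.8, 2, 8.5], [-0.005, 0, 0, 0, 0, 2, 8.5], [0, 0, -0.1, 0, 0, 1.7, 8.5], [0, 0, -0.1, 0, 0, 0, 8.5], [0, 0, -0.1, 0, 0, 0, 8.5], [0, 0, 0, 0, 0, 0, 8.5]],
  ],
)

```text
time: 2.68
ee_pos: [0.4462, -0.4246, 0.1379]
tcp_rot: [179.7, -0.4, 176.2]
wrist_force: [-0.9, 0.3, -0.3]
opening: 0.0849
```

Run:
```python
from h import *
go([.447,-.4157,.058],176)
```

```text
pos [ 0.4462 -0.4246  0.1379] rot [179.67  -0.37 176.17] open 0.0849 F [-0.9  0.3 -0.3] t 2.68
shift cm [-0.07  0.84  8.  ] turn [ 0.006 -0.006  0.003]
```

Call:
servo_tool(
  moves=[
    [[0.006, -0.006, 0, -0.1, 0.8, 0, 8.5], [0, 0, 0, 0, 0, 1.5, 8.5], [0, 0, 0, 0, 0, 1.5, 8.5], [0, 0, 0, 0, 0, 1.5, 8.5], [0, 0, 0, 0, 0, 1.5, 8.5], [0, 0, 0, 0, 0, 0, 8.5]],
  ],
)

```text
time: 3.18
ee_pos: [0.4491, -0.4141, 0.0775]
tcp_rot: [-179.8, 0.2, 175.0]
wrist_force: [-0.2, 0.5, -0.5]
opening: 0.085
```

Run:
```python
from h import *
go([.447,-.4157,.058],176); shot(1); crop("side",1,215,300,160,120,5,"a1");crop("top",1,390,170,130,120,5,"a2")
```

```text
pos [ 0.4491 -0.4141  0.0775] rot [-179.82    0.21  175.03] open 0.085 F [-0.2  0.5 -0.5] t 3.18
shift cm [ 0.2  -0.18  1.95] turn [-0.003  0.004 -0.017]
```

View pics/a1.png

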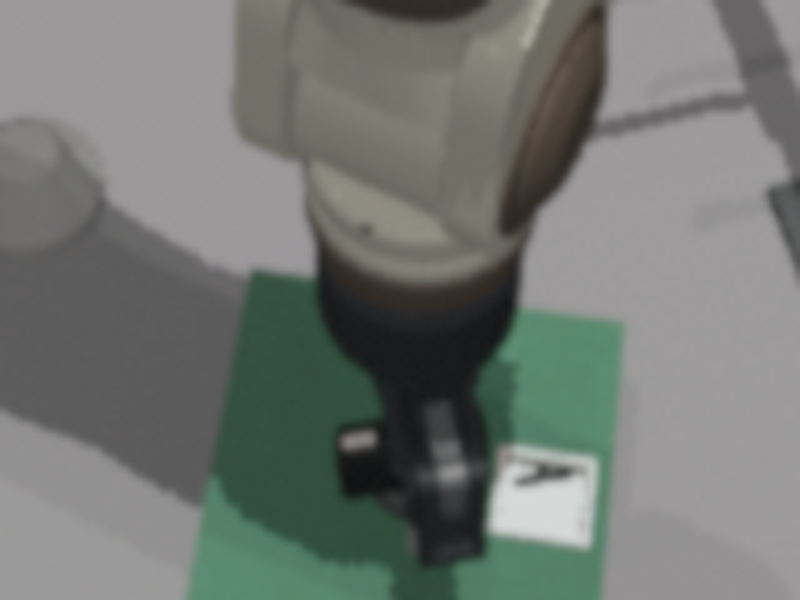

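The open jaws stand over the knob, one finger at (450,520) beside the bar with the white mark end left at (360,440). I lower it and close.

Call:
servo_tool(
  force=40,
  moves=[
    [[0, 0, -0.017, 0.2, -0.2, 1, 8.5], [0, 0, 0, 0, 0, 0.9, 8.5], [0, 0, 0, 0, 0, 0, 5], [0, 0, 0, 0, 0, 0, 3], [0, 0, 0, 0, 0, 0, 1], [0, 0, 0, 0, 0, 0, 1], [0, 0, 0, 0, 0, 0, 1], [0, 0, 0, 0, 0, 0, 1], [0, 0, 0, 0, 0, 0, 1]],
  ],
)

```text
time: 4.03
ee_pos: [0.4494, -0.4137, 0.0649]
tcp_rot: [-180.0, 0.6, 176.1]
wrist_force: [0.1, -14.9, -8.6]
opening: 0.0175
```

Run:
```python
from h import *
go([.447,-.4157,.058],111.2)
```

```text
pos [ 0.4494 -0.4137  0.0649] rot [-179.97    0.63  176.12] open 0.0175 F [  0.1 -14.9  -8.6] t 4.03
shift cm [ 0.23 -0.21  0.68] turn [0.006 0.01  1.133]
```

Call:
servo_tool(
  moves=[
    [[0, 0, 0, 0.1, -0.15, 0, 1], [0, 0, 0.1, 0, 0, 0, 1], [0, 0, 0.1, 0, 0, 0, 1], [0, 0, 0.1, 0, 0, 0, 1], [0, 0, 0.1, 0, 0, 0, 1], [0, 0, 0.1, 0, 0, 0, 1], [0, 0, 0.1, 0, 0, 0, 1], [0, 0, 0.1, 0, 0, 0, 1], [0, 0, 0.1, 0, 0, 0, 1], [0, 0, 0.1, 0, 0, 0, 1], [0, 0, 0.1, 0, 0, 0, 1], [0, 0, 0.0, 0, 0, 0, 1]],
  ],
)

```text
time: 5.03
ee_pos: [0.4489, -0.4144, 0.0648]
tcp_rot: [179.6, 0.3, 116.2]
wrist_force: [1.0, 2.1, -0.8]
opening: 0.0177
```

Run:
```python
from h import *
go([.447,-.4157,.062],111.2); shot(2); crop("side",2,215,300,160,120,5,"b1");crop("top",2,390,170,130,120,5,"b2")
```

```text
pos [ 0.4489 -0.4144  0.0648] rot [179.61   0.33 116.25] open 0.0177 F [ 1.   2.1 -0.8] t 5.03
shift cm [-0.03 -0.23  0.28] turn [0.007 0.005 0.088]
```

View pics/b1.png

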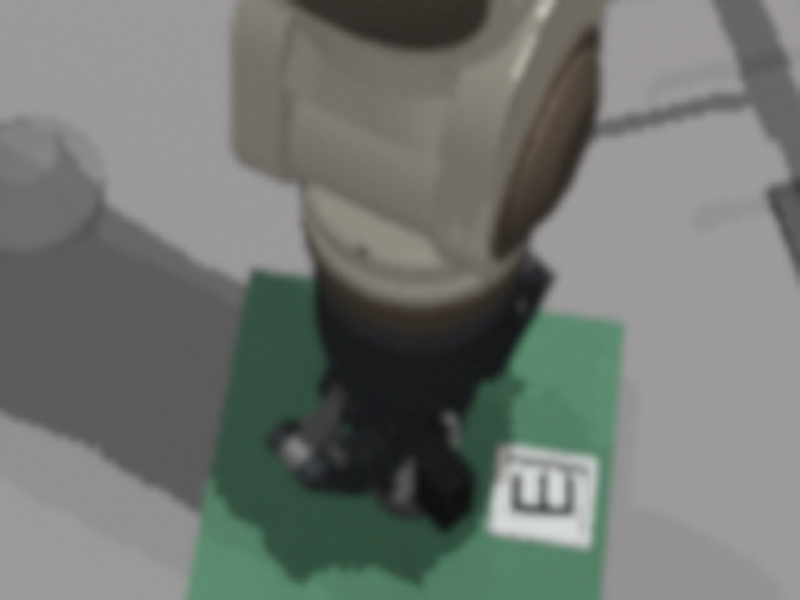

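View pics/b2.png

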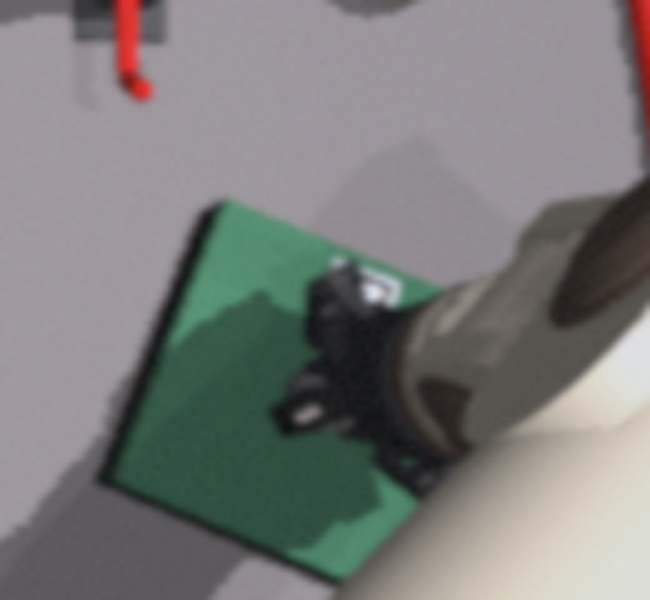

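Side view: a 3 stands in the window at (545,490), nearly centred. About 5° remain by the measured yaw.

Call:
servo_tool(
  moves=[
    [[0, 0, 0.088, 0, 0, 0, 1], [0, 0, 0, 0, 0, 0, 1], [0, 0, 0, 0, 0, 0, 1], [0, 0, 0, 0, 0, 0, 1], [0, 0, 0, 0, 0, 0, 1]],
  ],
)

```text
time: 5.55
ee_pos: [0.4488, -0.4145, 0.0648]
tcp_rot: [179.6, 0.3, 112.5]
wrist_force: [1.8, 1.7, -0.8]
opening: 0.0172
```

Run:
```python
from h import *
go([.447,-.4157,.062],111.2); shot(3); crop("side",3,295,365,60,45,10,"c1")
```

```text
pos [ 0.4488 -0.4145  0.0648] rot [179.62   0.3  112.54] open 0.0172 F [ 1.8  1.7 -0.8] t 5.55
shift cm [-0.04 -0.22  0.28] turn [0.007 0.005 0.023]
```

View pics/c1.png

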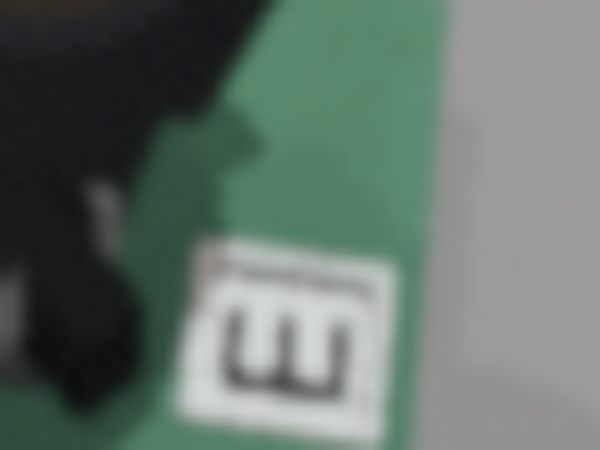

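The 3 sits within about 1–2 px of the window's middle, so I release and rise.

Call:
servo_tool(
  moves=[
    [[0, 0, 0, 0, 0, 0, 3], [0, 0, 0, 0, 0, 0, 6], [0, 0, 0, 0, 0, 0, 8.5], [0, 0, 0, 0, 0, 0, 8.5], [0, 0, 0, 0, 0, 0, 8.5], [0, 0, 0, 0, 0, -2, 8.5], [0, 0, 0, 0, 0, -3, 8.5], [0, 0, 0, 0, 0, -3, 8.5], [0, 0, 0, 0, 0, -3, 8.5], [0, 0, 0, 0, 0, -3, 8.5], [0, 0, 0, 0, 0, -3, 8.5], [0, 0, 0, 0, 0, 0, 8.5]],
  ],
)

```text
time: 6.65
ee_pos: [0.4455, -0.4136, 0.2403]
tcp_rot: [179.6, 0.1, 112.6]
wrist_force: [1.5, -0.2, -0.4]
opening: 0.0849
```

Run:
```python
from h import *
go([.4334,.3213,.2],136.4)
```

```text
pos [ 0.4455 -0.4136  0.2403] rot [1.7965e+02 1.0000e-01 1.1257e+02] open 0.0849 F [ 1.5 -0.2 -0.4] t 6.65
shift cm [68.34 27.07  4.08] turn [ 0.006  0.003 -0.416]
```

Call:
servo_tool(
  moves=[
    [[0, 0, 0, 2.85, 1.13, 0, 8.5], [0, 0, 0, 2.85, 1.13, 0, 8.5], [0, 0, 0, 2.85, 1.13, 0, 8.5], [0, 0, 0, 2.85, 1.13, 0, 8.5], [0, 0, 0, 2.85, 1.13, 0, 8.5], [0, 0, 0, 2.85, 1.13, 0, 8.5], [0, 0, 0, 2.85, 1.13, 0, 8.5], [0, 0, 0, 2.85, 1.13, 0, 8.5], [0, 0, 0, 2.85, 1.13, 0, 8.5], [0, 0, 0, 2.85, 1.13, 0, 8.5], [0, 0, 0, 2.85, 1.13, 0, 8.5], [0, 0, 0, 2.85, 1.13, 0, 8.5]],
  ],
)

```text
time: 7.65
ee_pos: [0.4396, -0.0372, 0.2401]
tcp_rot: [179.3, 0.5, 112.0]
wrist_force: [0.0, -0.4, 1.1]
opening: 0.0851
```

Call:
servo_tool(
  moves=[
    [[0, 0, 0, 2.85, 1.13, 0, 8.5], [0, 0, 0, 2.85, 1.13, 0, 8.5], [0, 0, 0, 2.85, 1.13, 0, 8.5], [0, 0, 0, 2.85, 1.13, 0, 8.5], [0, 0, 0, 2.85, 1.13, 0, 8.5], [0, 0, 0, 2.85, 1.13, 0, 8.5], [0, 0, 0, 2.85, 1.13, 0, 8.5], [0, 0, 0, 2.85, 1.13, 0, 8.5], [0, 0, 0, 2.85, 1.13, 0, 8.5], [0, 0, 0, 2.85, 1.13, 0, 8.5], [0, 0, 0, 0, 0, 0, 8.5], [0, 0, 0, 0, 0, 0, 8.5]],
  ],
)

```text
time: 8.65
ee_pos: [0.4336, 0.2904, 0.2393]
tcp_rot: [178.9, 0.5, 112.4]
wrist_force: [-0.3, 0.3, 0.4]
opening: 0.0848
```

Run:
```python
from h import *
go([.4334,.3213,.15],136.4)
shot(4)
```

```text
pos [0.4336 0.2904 0.2393] rot [178.86   0.49 112.37] open 0.0848 F [-0.3  0.3  0.4] t 8.65
shift cm [2.94 0.99 8.93] turn [ 0.018  0.013 -0.419]
```

View pics/side4.png

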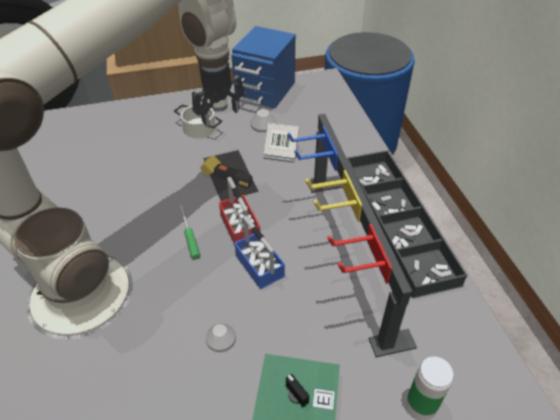

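View pics/top4.png

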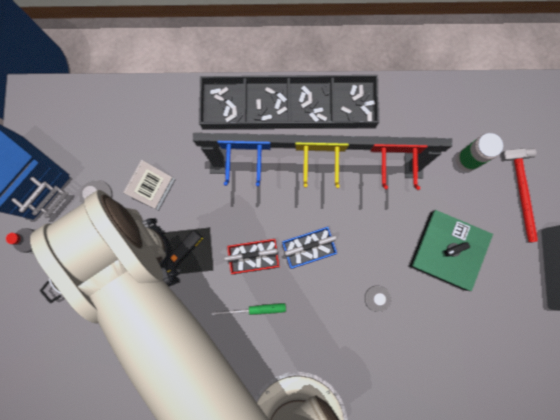

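Scanner, baskets and label are unmoved. The dial shows 3 at side (323,399). Next I move over the scanner and align.

Call:
servo_tool(
  moves=[
    [[0.009, 0.006, 0, 1.45, 0.5, 2, 8.5], [0.009, 0.006, 0, 1.45, 0.5, 2, 8.5], [0, 0, -0.105, 0, 0, 2, 8.5], [0, 0, -0.105, 0, 0, 2, 8.5], [0, 0, -0.105, 0, 0, 0, 8.5], [0, 0, -0.105, 0, 0, 0, 8.5], [0, 0, 0, 0, 0, 0, 8.5]],
  ],
)

```text
time: 9.33
ee_pos: [0.4352, 0.3132, 0.1582]
tcp_rot: [179.6, -0.1, 136.8]
wrist_force: [0.2, -0.9, -0.3]
opening: 0.0855
```

Run:
```python
from h import *
go([.4334,.3213,.05],136.4)
```

```text
pos [0.4352 0.3132 0.1582] rot [ 1.7961e+02 -7.0000e-02  1.3679e+02] open 0.0855 F [ 0.2 -0.9 -0.3] t 9.33
shift cm [ 0.67  0.39 10.82] turn [ 0.007 -0.001  0.007]
```

Call:
servo_tool(
  moves=[
    [[0.007, 0, 0.007, 0.7, 0.4, 2, 8.5], [0, 0, 0, 0, 0, 2.5, 8.5], [0, 0, 0, 0, 0, 2.5, 8.5], [0, 0, 0, 0, 0, 2, 8.5], [0, 0, 0, 0, 0, 0, 8.5], [0, 0, 0, 0, 0, 0, 8.5]],
  ],
)

```text
time: 9.83
ee_pos: [0.4364, 0.3165, 0.0697]
tcp_rot: [179.6, 0.0, 134.7]
wrist_force: [0.4, -0.7, 1.0]
opening: 0.0848
```

Run:
```python
from h import *
go([.4334,.3213,.01],136.4)
shot(5); crop("side",5,185,80,100,120,5,"d1");crop("top",5,100,200,150,110,5,"d2")
```

```text
pos [0.4364 0.3165 0.0697] rot [1.7960e+02 4.0000e-02 1.3474e+02] open 0.0848 F [ 0.4 -0.7  1. ] t 9.83
shift cm [0.55 0.08 5.97] turn [ 0.007  0.001 -0.029]
```

View pics/d1.png

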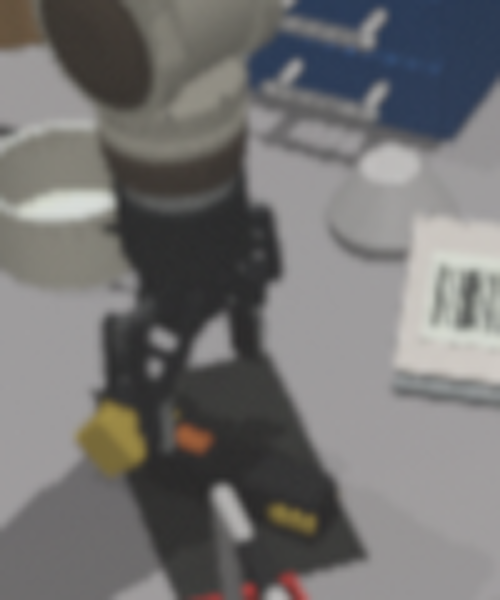

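View pics/d2.png

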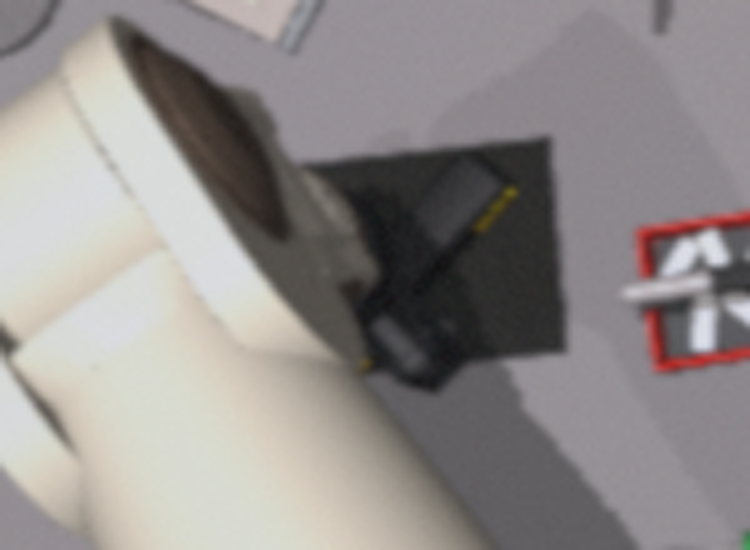

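Run:
```python
from h import *
f=lambda n,p,x,y:((np.array(proj(n,p))-[x,y])*5).round()
for p in([.4334,.3213,.037],[.4334-.085*.7246,.3213+.085*.69,.037],[.4334+.085*.7246,.3213-.085*.69,.037]):
    print(f("side",p,185,80),f("top",p,100,200))
```

```text
[202. 450.] [380. 284.]
[ 87. 406.] [267. 400.]
[321. 495.] [492. 169.]
```

The projected scanner origin falls at (202,450) in the side crop, just behind the orange button as expected. I go down and grip.

Call:
servo_tool(
  force=40,
  moves=[
    [[0.007, 0, -0.029, 0.55, 0.1, 1, 8.5], [0, 0, 0, 0, 0, 2, 8.5], [0, 0, 0, 0, 0, 2, 8.5], [0, 0, 0, 0, 0, 1, 8.5], [0, 0, 0, 0, 0, 0, 8.5]],
  ],
)

```text
time: 10.35
ee_pos: [0.4369, 0.3251, 0.0143]
tcp_rot: [179.4, 0.2, 136.7]
wrist_force: [-1.1, -0.8, 0.3]
opening: 0.0853
```

Run:
```python
from h import *
go([.4334,.3213,.01],136.4)
```

```text
pos [0.4369 0.3251 0.0143] rot [1.7936e+02 1.5000e-01 1.3668e+02] open 0.0853 F [-1.1 -0.8  0.3] t 10.35
shift cm [-0.   -0.52  0.43] turn [0.011 0.003 0.005]
```

Call:
servo_tool(
  force=40,
  moves=[
    [[0.011, 0, 0, 0, -0.5, 0.2, 8.5], [0, 0, 0, 0, 0, 0, 8.5], [0, 0, 0, 0, 0, 0, 5], [0, 0, 0, 0, 0, 0, 3], [0, 0, 0, 0, 0, 0, 2], [0, 0, 0, 0, 0, 0, 2], [0, 0, 0, 0, 0, 0, 2], [0, 0, 0, 0, 0, 0, 2], [0, 0, 0, 0, 0, 0, 2]],
  ],
)

```text
time: 11.1
ee_pos: [0.435, 0.323, 0.0171]
tcp_rot: [179.7, 0.2, 136.7]
wrist_force: [-0.4, 0.3, -3.1]
opening: 0.0333
```

Call:
servo_tool(
  moves=[
    [[0, 0, 0, 0, 0, -2, 2], [0, 0, 0, 0, 0, -3, 2], [0, 0, 0, 0, 0, -3, 2], [0, 0, 0, 0, 0, -3, 2], [0, 0, 0, 0, 0, 0, 2]],
  ],
)

```text
time: 11.52
ee_pos: [0.4314, 0.3205, 0.1264]
tcp_rot: [-179.6, 0.1, 136.7]
wrist_force: [0.5, 0.7, -1.5]
opening: 0.0333
```

Run:
```python
from h import *
go([.5635,.268,.12],63)
shot(6); crop("side",6,185,60,130,130,4.5,"e1")
```

```text
pos [0.4314 0.3205 0.1264] rot [-1.7963e+02  1.0000e-01  1.3674e+02] open 0.0333 F [ 0.5  0.7 -1.5] t 11.52
shift cm [-13.22   5.23   0.63] turn [-0.004  0.006  1.287]
```

View pics/e1.png

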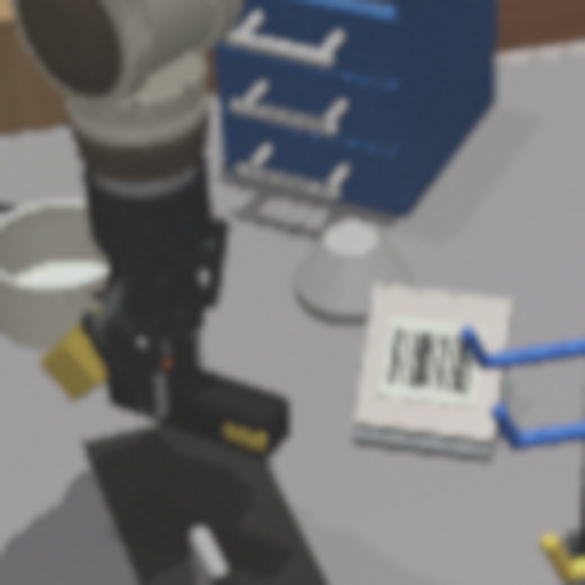

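Run:
```python
from h import *
crop("side",6,255,115,60,50,10,"f1")
print(tri((185+432/4.5,60+360/4.5),(110+236/6,150+209/6)))
```

```text
(array([0.62727505, 0.39491481, 0.05573241]), np.float64(0.001299580230058051))
```

View pics/f1.png

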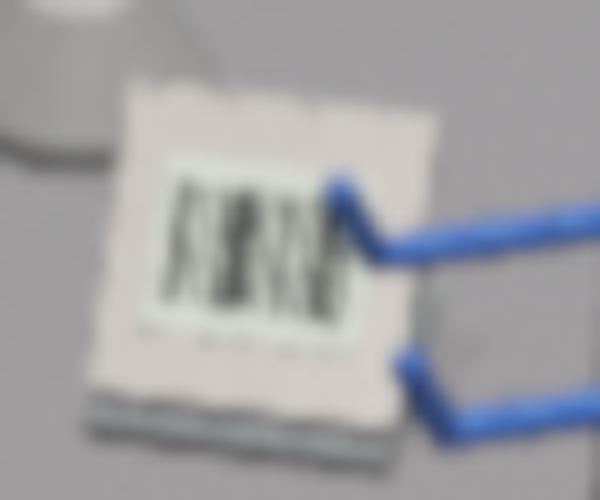

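Call:
servo_tool(
  moves=[
    [[0, 0, 0, -2.6, 1, 0, 2], [0, 0, 0, -2.6, 1, 0, 2], [0, 0, 0, -2.6, 1, 0, 2], [0, 0, 0.1, 0, 0, 0, 2], [0, 0, 0.1, 0, 0, 0, 2], [0, 0, 0.1, 0, 0, 0, 2], [0, 0, 0.1, 0, 0, 0, 2], [0, 0, 0.1, 0, 0, 0, 2], [0, 0, 0.1, 0, 0, 0, 2], [0, 0, 0.1, 0, 0, 0, 2], [0, 0, 0.1, 0, 0, 0, 2], [0, 0, 0.1, 0, 0, 0, 2]],
  ],
)

```text
time: 12.62
ee_pos: [0.502, 0.2804, 0.0931]
tcp_rot: [-177.9, 1.8, 83.0]
wrist_force: [0.2, 0.6, -2.7]
opening: 0.0328
```

Run:
```python
from h import *
go([.5635,.268,.123],63)
```

```text
pos [0.502  0.2804 0.0931] rot [-177.95    1.83   83.03] open 0.0328 F [ 0.2  0.6 -2.7] t 12.62
shift cm [-0.58  6.14 -3.2 ] turn [-0.03   0.038  0.349]
```

Call:
servo_tool(
  moves=[
    [[-0.03, 0.038, 0, -0.3, 2, -1.6, 2], [0, 0, 0, -0.3, 2, -1.6, 2], [0, 0, 0, 0, 2, 0, 2], [0, 0, 0.087, 0, 0, 0, 2], [0, 0, 0.087, 0, 0, 0, 2], [0, 0, 0.087, 0, 0, 0, 2], [0, 0, 0.087, 0, 0, 0, 2], [0, 0, 0, 0, 0, 0, 2]],
  ],
)

```text
time: 13.28
ee_pos: [0.5573, 0.2627, 0.1044]
tcp_rot: [-178.7, 1.0, 61.7]
wrist_force: [-0.0, 0.4, -2.8]
opening: 0.0331
```

Run:
```python
from h import *
go([.5635,.268,.123],63)
```

```text
pos [0.5573 0.2627 0.1044] rot [-178.67    1.     61.69] open 0.0331 F [-0.   0.4 -2.8] t 13.28
shift cm [ 0.72  0.25 -1.88] turn [-0.023  0.017 -0.023]
```

Call:
servo_tool(
  moves=[
    [[-0.023, 0.017, -0.023, 0.7, 0.2, -1.9, 2], [0, 0, 0, 0, 0, 0, 2], [0, 0, 0, 0, 0, 0, 2], [0, 0, 0, 0, 0, 0, 2]],
  ],
)

```text
time: 13.62
ee_pos: [0.5621, 0.2681, 0.1212]
tcp_rot: [-179.9, 0.2, 63.7]
wrist_force: [-0.5, -0.1, -2.4]
opening: 0.0328
```

Run:
```python
from h import *
go([.5635,.268,.123],63)
shot(7); crop("side",7,215,90,130,120,5,"g1");crop("top",7,110,130,160,120,4.5,"g2")
```

```text
pos [0.5621 0.2681 0.1212] rot [-1.7993e+02  1.6000e-01  6.3670e+01] open 0.0328 F [-0.5 -0.1 -2.4] t 13.62
shift cm [ 0.05  0.13 -0.18] turn [-0.001  0.003  0.012]
```

View pics/g1.png

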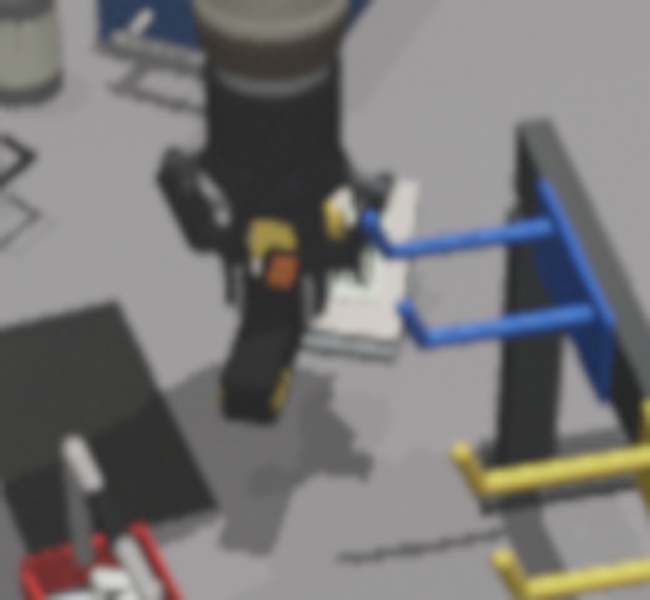

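View pics/g2.png

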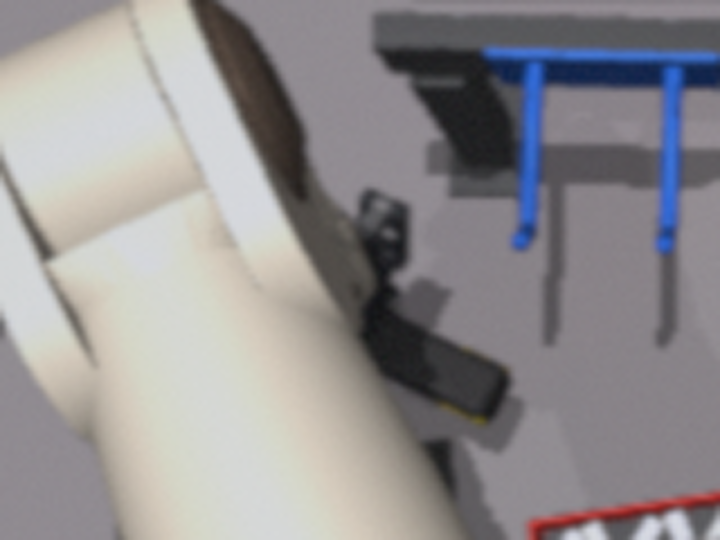

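Run:
```python
from h import *
o=bot.get_obs();A=R.from_euler('xyz',o["tcp_rot"],degrees=True)
# scanner in tool: x same, z flipped; origin 14 mm beyond TCP
def S(p): return o["ee_pos"]+A.apply([p[0],-p[1],.014-p[2]])
for p in([-.085,.017,.034],[-.085,-.017,.034],[0.02,0,.034],[-.085,0,0]):
    print(p,S(p).round(3),((np.array(proj("side",S(p)))-[215,90])*5).round(),((np.array(proj("top",S(p)))-[110,130])*4.5).round())
L=S([.0727,0,.0128]);b=A.apply([.7071,0,.7071]);l=np.array([.6275,.3957,.053])-L
print(L,b,l@b,l-b*(l@b))
```

```text
[-0.085, 0.017, 0.034] [0.509 0.199 0.141] [211. 378.] [477. 424.]
[-0.085, -0.017, 0.034] [0.539 0.184 0.141] [271. 386.] [505. 369.]
[0.02, 0, 0.034] [0.571 0.286 0.141] [282. 265.] [324. 314.]
[-0.085, 0, 0] [0.524 0.192 0.107] [242. 428.] [500. 404.]
[0.59415706 0.33301476 0.11918905] [ 0.31185342  0.63179528 -0.70962173] 0.09697153688930377 [0.00310204 0.00141908 0.00262406]
```

The predicted tail corners match the picture: side about (221,380)–(280,386), top (490,420)–(506,375). Predicted lens distance is 97 mm and aim error about 4 mm, so I hold still.

Call:
servo_tool(
  moves=[
    [[0, 0, 0, 0, 0, 0, 2], [0, 0, 0, 0, 0, 0, 2], [0, 0, 0, 0, 0, 0, 2], [0, 0, 0, 0, 0, 0, 2], [0, 0, 0, 0, 0, 0, 2], [0, 0, 0, 0, 0, 0, 2], [0, 0, 0, 0, 0, 0, 2], [0, 0, 0, 0, 0, 0, 2], [0, 0, 0, 0, 0, 0, 2], [0, 0, 0, 0, 0, 0, 2], [0, 0, 0, 0, 0, 0, 2], [0, 0, 0, 0, 0, 0, 2]],
  ],
)

```text
time: 14.72
ee_pos: [0.5616, 0.2676, 0.1201]
tcp_rot: [-179.9, 0.2, 63.7]
wrist_force: [-0.2, -0.5, -2.6]
opening: 0.033
```

Call:
servo_tool(
  moves=[
    [[0, 0, 0, 0, 0, 0, 2], [0, 0, 0, 0, 0, 0, 2], [0, 0, 0, 0, 0, 0, 2], [0, 0, 0, 0, 0, 0, 2], [0, 0, 0, 0, 0, 0, 2], [0, 0, 0, 0, 0, 0, 2], [0, 0, 0, 0, 0, 0, 2], [0, 0, 0, 0, 0, 0, 2], [0, 0, 0, 0, 0, 0, 2], [0, 0, 0, 0, 0, 0, 2], [0, 0, 0, 0, 0, 0, 2], [0, 0, 0, 0, 0, 0, 2]],
  ],
)

```text
time: 15.72
ee_pos: [0.5616, 0.2677, 0.1201]
tcp_rot: [-179.9, 0.2, 63.7]
wrist_force: [1.8, 0.2, -2.8]
opening: 0.0333
```

Call:
servo_tool(
  moves=[
    [[0, 0, 0, 0, 0, 0, 2], [0, 0, 0, 0, 0, 0, 2], [0, 0, 0, 0, 0, 0, 2], [0, 0, 0, 0, 0, 0, 2], [0, 0, 0, 0, 0, 0, 2], [0, 0, 0, 0, 0, 0, 2]],
  ],
)

```text
time: 16.22
ee_pos: [0.5616, 0.2676, 0.1201]
tcp_rot: [-179.9, 0.2, 63.7]
wrist_force: [0.4, -0.1, -2.4]
opening: 0.0332
```

Run:
```python
from h import *
go([.4464,.3348,.09],94)
```

```text
pos [0.5616 0.2676 0.1201] rot [-179.85    0.24   63.68] open 0.0332 F [ 0.4 -0.1 -2.4] t 16.22
shift cm [  0.93 -13.3    3.04] turn [-0.004  0.003 -0.529]
```

Call:
servo_tool(
  moves=[
    [[0, 0, 0, 0.2, -3.3, 0, 2], [0, 0, 0, 0.2, -3.3, 0, 2], [0, 0, 0, 0.2, -3.3, 0, 2], [0, 0, 0, 0.2, -3.2, 0, 2], [0, 0, -0.1, 0, 0, 0, 2], [0, 0, -0.1, 0, 0, 0, 2], [0, 0, -0.1, 0, 0, 0, 2], [0, 0, -0.1, 0, 0, 0, 2], [0, 0, -0.1, 0, 0, 0, 2], [0, 0, 0, 0, 0, 0, 2]],
  ],
)

```text
time: 17.05
ee_pos: [0.4423, 0.3357, 0.1203]
tcp_rot: [-179.8, 0.1, 93.5]
wrist_force: [0.1, 0.2, -3.2]
opening: 0.033
```

Run:
```python
from h import *
go([.4464,.3348,.04],96)
```

```text
pos [0.4423 0.3357 0.1203] rot [-1.7982e+02  8.0000e-02  9.3530e+01] open 0.033 F [ 0.1  0.2 -3.2] t 17.05
shift cm [-0.1   0.43  8.03] turn [-0.003  0.001 -0.043]
```

Call:
servo_tool(
  moves=[
    [[0, 0, -0.04, -0.1, 0.4, 2, 2], [0, 0, 0, 0, 0, 2, 2], [0, 0, 0, 0, 0, 2, 2], [0, 0, 0, 0, 0, 2, 2], [0, 0, 0, 0, 0, 0, 2], [0, 0, 0, 0, 0, 0, 2]],
  ],
)

```text
time: 17.55
ee_pos: [0.4475, 0.3355, 0.0399]
tcp_rot: [180.0, -0.1, 94.8]
wrist_force: [0.7, 0.1, -3.0]
opening: 0.0332
```

Run:
```python
from h import *
go([.4464,.3348,.018],96)
```

```text
pos [0.4475 0.3355 0.0399] rot [ 1.7995e+02 -6.0000e-02  9.4830e+01] open 0.0332 F [ 0.7  0.1 -3. ] t 17.55
shift cm [-0.06 -0.12  2.19] turn [ 0.001 -0.001 -0.02 ]
```

Call:
servo_tool(
  moves=[
    [[0, 0, 0, 0, 0, 1, 2], [0, 0, 0, 0, 0, 0.6, 2], [0, 0, 0, 0, 0, 0.3, 2], [0, 0, 0, 0, 0, 0.2, 2], [0, 0, 0, 0, 0, 0.1, 2], [0, 0, 0, 0, 0, 0, 2]],
  ],
)

```text
time: 18.05
ee_pos: [0.4492, 0.3367, 0.02]
tcp_rot: [179.7, -0.2, 94.6]
wrist_force: [0.2, -0.1, -2.2]
opening: 0.0329
```

Call:
servo_tool(
  moves=[
    [[0, 0, 0, 0, 0, 0.2, 2], [0, 0, 0, 0, 0, 0.2, 2], [0, 0, 0, 0, 0, 0, 2]],
  ],
)

```text
time: 18.3
ee_pos: [0.4498, 0.3372, 0.0172]
tcp_rot: [179.6, -0.3, 94.6]
wrist_force: [-0.6, -1.8, -1.2]
opening: 0.0331
```

Contact is near (z 0.017, the height of the first grasp). I release and rise.

Call:
servo_tool(
  moves=[
    [[0, 0, 0, 0, 0, 0.1, 3.5], [0, 0, 0, 0, 0, 0, 4.5], [0, 0, 0, 0, 0, 0, 6], [0, 0, 0, 0, 0, 0, 8.5], [0, 0, 0, 0, 0, 0, 8.5], [0, 0, 0, 0, 0, 0, 8.5], [0, 0, 0, 0, 0, -2, 8.5], [0, 0, 0, 0, 0, -3, 8.5], [0, 0, 0, 0, 0, -3.5, 8.5], [0, 0, 0, 0, 0, -3.5, 8.5], [0, 0, 0, 0, 0, -3.5, 8.5], [0, 0, 0, 0, 0, -3.5, 8.5]],
  ],
)

```text
time: 19.3
ee_pos: [0.4456, 0.3339, 0.2053]
tcp_rot: [-179.7, 0.1, 94.6]
wrist_force: [0.7, 1.2, 0.4]
opening: 0.0849
```

Run:
```python
from h import *
go([.455,-.035,.22],106)
shot(8); print(bot.get_obs()["q"].round(1))
```

```text
pos [0.4456 0.3339 0.2053] rot [-1.7975e+02  1.1000e-01  9.4570e+01] open 0.0849 F [0.7 1.2 0.4] t 19.3
shift cm [-36.85  -2.    -1.39] turn [-0.005  0.002 -0.2  ]
[ 36.8   5.6   8.4  92.5   0.  122.3]
```

View pics/top8.png

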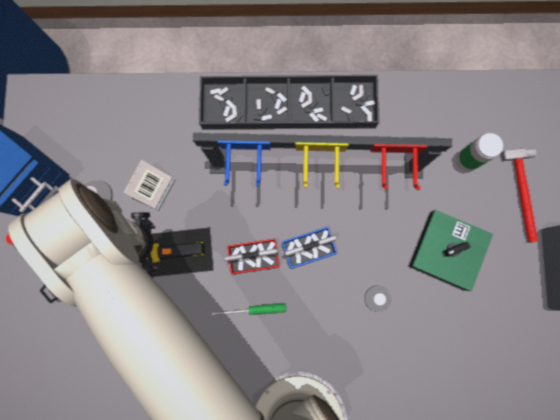

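View pics/side8.png

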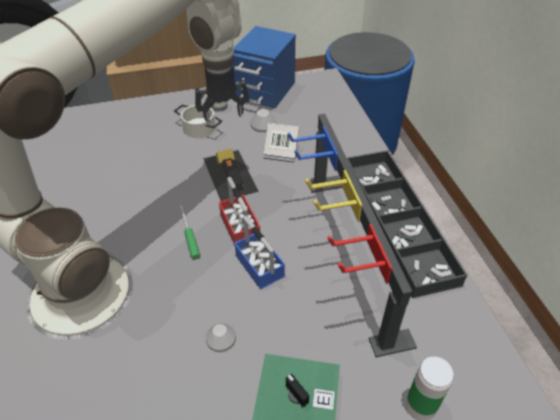

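Scanner lies on the mat, dial still shows 3, and baskets are unmoved (red 254,256; blue 310,247 in top). I go to the blue basket first.

Call:
servo_tool(
  moves=[
    [[0, 0, 0, -3.3, -0.2, -0.2, 8.5], [0, 0, 0, -3.3, -0.2, 0, 8.5], [0, 0, 0, -3.3, -0.2, 0, 8.5], [0, 0, 0, -3.3, -0.2, 0, 8.5], [0, 0, 0, -3.3, -0.2, 0, 8.5], [0, 0, 0, -3.3, -0.2, 0, 8.5], [0, 0, 0, -3.3, -0.2, 0, 8.5], [0, 0, 0, -3.3, -0.2, 0, 8.5], [0, 0, 0, -3.3, -0.2, 0, 8.5], [0, 0, -0.1, -3, 0, 0, 8.5], [0, 0, -0.1, -3, 0, 0, 8.5], [0, 0, 0, 0, 0, 0, 8.5]],
  ],
)

```text
time: 20.4
ee_pos: [0.4615, -0.0344, 0.2103]
tcp_rot: [179.4, -0.1, 107.0]
wrist_force: [0.6, 0.3, 0.2]
opening: 0.0847
```

Run:
```python
from h import *
go([.455,-.035,.17],106.2)
shot(9); crop("side",9,195,180,110,120,5,"i1"); crop("top",9,110,150,250,140,3.2,"i2")
```

```text
pos [ 0.4615 -0.0344  0.2103] rot [ 1.7943e+02 -1.4000e-01  1.0702e+02] open 0.0847 F [0.6 0.3 0.2] t 20.4
shift cm [ 0.12 -0.67  4.03] turn [ 0.01  -0.002  0.014]
```

View pics/i1.png

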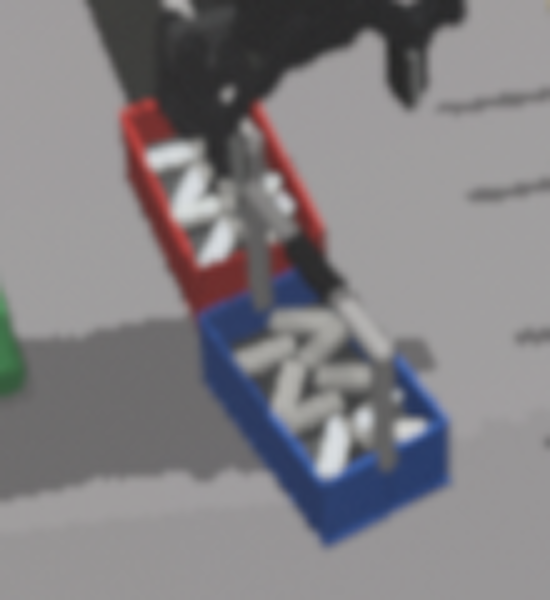

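View pics/i2.png

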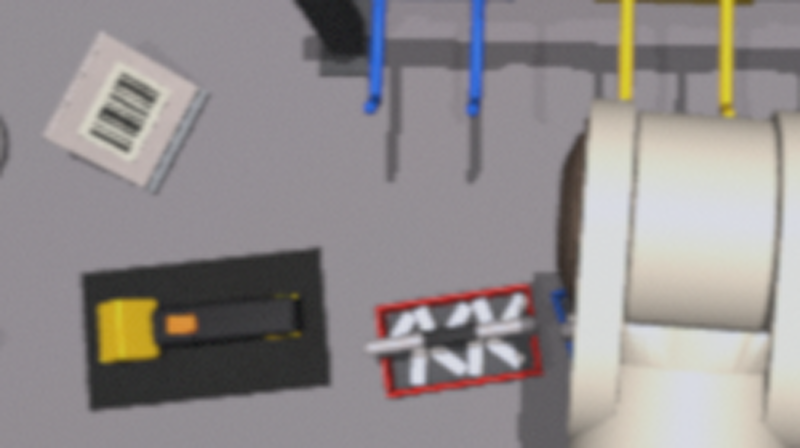

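The scanner lies right way up, centred on its mat (centre (199,330) against the mat's (206,329)). I descend on the blue bar.

Call:
servo_tool(
  moves=[
    [[0.01, 0, 0.014, 0.1, -0.7, 1, 8.5], [0, 0, 0, 0, 0, 1.5, 8.5], [0, 0, 0, 0, 0, 1.5, 8.5], [0, 0, 0, 0, 0, 0, 8.5], [0, 0, 0, 0, 0, 0, 8.5]],
  ],
)

```text
time: 20.92
ee_pos: [0.4539, -0.0282, 0.1697]
tcp_rot: [180.0, -0.3, 105.4]
wrist_force: [0.6, 0.4, 0.4]
opening: 0.0849
```

Run:
```python
from h import *
go([.4555,-.035,.111],106.2)
```

```text
pos [ 0.4539 -0.0282  0.1697] rot [179.95  -0.27 105.45] open 0.0849 F [0.6 0.4 0.4] t 20.92
shift cm [-0.72 -0.04  5.87] turn [ 0.001 -0.005 -0.013]
```

Call:
servo_tool(
  force=60,
  moves=[
    [[0, -0.005, -0.013, -0.7, 0, 1.5, 8.5], [0, 0, 0, 0, 0, 1.5, 8.5], [0, 0, 0, 0, 0, 1.5, 8.5], [0, 0, 0, 0, 0, 1.2, 8.5], [0, 0, 0, 0, 0, 0, 8.5], [0, 0, 0, 0, 0, 0, 8.5]],
  ],
)

```text
time: 21.42
ee_pos: [0.458, -0.0312, 0.1156]
tcp_rot: [179.6, 0.1, 106.3]
wrist_force: [0.1, -0.1, 1.0]
opening: 0.0849
```

Run:
```python
from h import *
go([.4555,-.035,.111],106.2)
shot(10); crop("side",10,195,160,110,140,4.2,"j1")
```

```text
pos [ 0.458  -0.0312  0.1156] rot [1.7963e+02 1.0000e-01 1.0632e+02] open 0.0849 F [ 0.1 -0.1  1. ] t 21.42
shift cm [-0.3  -0.35  0.46] turn [0.006 0.002 0.002]
```

View pics/j1.png

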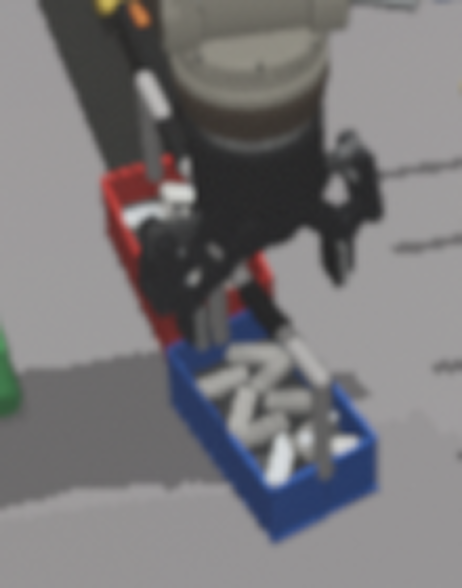

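The fingers straddle the bar with the black grip at (265,305) between them. I correct the last few mm and close.

Call:
servo_tool(
  force=60,
  moves=[
    [[0.006, 0, 0, -0.3, -0.3, 0.4, 8.5], [0, 0, 0, 0, 0, 0, 8.5], [0, 0, 0, 0, 0, 0, 5], [0, 0, 0, 0, 0, 0, 2], [0, 0, 0, 0, 0, 0, 0.5], [0, 0, 0, 0, 0, 0, 0.5], [0, 0, 0, 0, 0, 0, 0.5], [0, 0, 0, 0, 0, 0, 0.5], [0, 0, 0, 0, 0, 0, 0.5], [0, 0, 0, 0, 0, 0, 0.5]],
  ],
)

```text
time: 22.35
ee_pos: [0.4574, -0.0356, 0.1149]
tcp_rot: [179.8, 0.2, 106.3]
wrist_force: [0.2, 0.3, 0.2]
opening: 0.0122
```

Call:
servo_tool(
  moves=[
    [[0, 0, 0, 0, 0, -2, 0.5], [0, 0, 0, 0, 0, -3, 0.5], [0, 0, 0, 0, 0, -3, 0.5], [0, 0, 0, 0, 0, -3, 0.5], [0, 0, 0, 0, 0, -3, 0.5], [0, 0, 0, 0, 0, 0, 0.5]],
  ],
)

```text
time: 22.85
ee_pos: [0.4535, -0.035, 0.2544]
tcp_rot: [-179.5, -0.1, 106.3]
wrist_force: [1.1, -1.0, -3.6]
opening: 0.0122
```

Run:
```python
from h import *
go([.50,.1245,.275],88.3)
```

```text
pos [ 0.4535 -0.035   0.2544] rot [-1.7955e+02 -6.0000e-02  1.0629e+02] open 0.0122 F [ 1.1 -1.  -3.6] t 22.85
shift cm [14.01  8.92 -2.12] turn [-0.008  0.     0.314]
```

Call:
servo_tool(
  moves=[
    [[-0.008, 0, 0, 0, 0, -1, 0.5], [0, 0, 0, 0.5, 2, -1.1, 0.5], [0, 0, 0, 1, 2.4, 0, 0.5], [0, 0, 0, 2.5, 1.5, 0, 0.5], [0, 0, 0, 2.5, 1, 0, 0.5], [0, 0, 0, 2.5, 1, 0, 0.5], [0, 0, 0, 2.5, 0.5, 0, 0.5], [0, 0, 0, 2.5, 0.5, 0, 0.5], [0, 0, 0.1, 0, 0, 0, 0.5], [0, 0, 0.1, 0, 0, 0, 0.5], [0, 0, 0.1, 0, 0, 0, 0.5], [0, 0, 0, 0, 0, 0, 0.5]],
  ],
)

```text
time: 23.85
ee_pos: [0.5007, 0.1324, 0.2614]
tcp_rot: [-179.0, 0.2, 88.3]
wrist_force: [0.9, 0.3, -4.2]
opening: 0.0128
```

Run:
```python
from h import *
go([.50,.1255,.275],88.3)
shot(11); crop("side",11,180,60,230,200,3,"k1"); crop("top",11,150,100,250,180,3,"k2")
```

```text
pos [0.5007 0.1324 0.2614] rot [-178.98    0.2    88.31] open 0.0128 F [ 0.9  0.3 -4.2] t 23.85
shift cm [-0.7  -0.07 -1.36] turn [-0.018  0.003  0.   ]
```

View pics/k1.png

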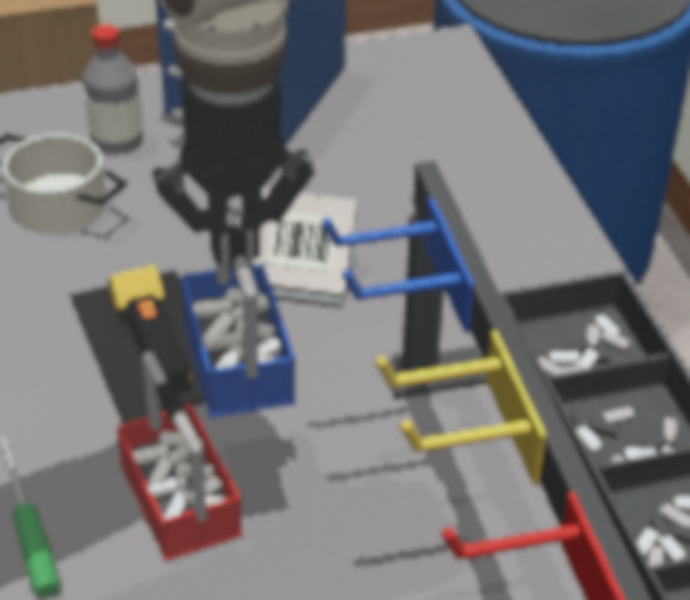

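View pics/k2.png

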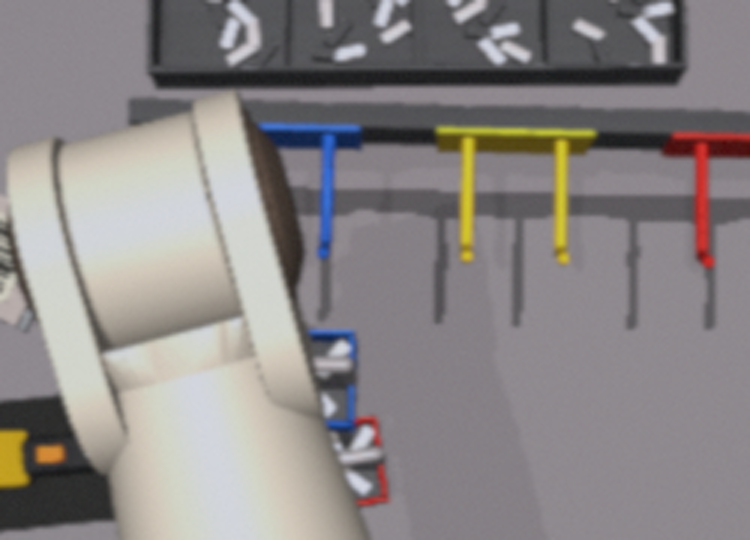

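Basket hangs level from the gripper. I rise to bar height about 0.29 and correct y.

Call:
servo_tool(
  moves=[
    [[-0.018, 0, 0, -0.6, 0, -1, 0.5], [0, 0, 0, -0.1, 0, -0.6, 0.5], [0, 0, 0, 0, 0, 0, 0.5], [0, 0, 0, 0, 0, 0, 0.5]],
  ],
)

```text
time: 24.28
ee_pos: [0.5006, 0.1235, 0.2789]
tcp_rot: [179.9, 0.2, 89.1]
wrist_force: [-0.7, 1.3, -4.6]
opening: 0.0127
```

Run:
```python
from h import *
go([.64,.122,.275],88.3)
```

```text
pos [0.5006 0.1235 0.2789] rot [179.9    0.22  89.14] open 0.0127 F [-0.7  1.3 -4.6] t 24.28
shift cm [ 0.06 13.94  0.42] turn [0.002 0.004 0.015]
```

Call:
servo_tool(
  moves=[
    [[0, 0, 0.012, 0, 1.5, 0.2, 0.5], [0, 0, 0, 0, 1.8, 0, 0.5], [0, 0, 0, 0, 1.8, 0, 0.5], [0, 0, 0, 0, 1.8, 0, 0.5], [0, 0, 0, 0, 0, 0, 0.5]],
  ],
)

```text
time: 24.7
ee_pos: [0.5721, 0.1209, 0.2795]
tcp_rot: [179.6, 0.1, 88.6]
wrist_force: [-1.1, -0.8, -4.5]
opening: 0.0126
```

Run:
```python
from h import *
go([.64,.122,.275],88.3)
```

```text
pos [0.5721 0.1209 0.2795] rot [1.7964e+02 1.4000e-01 8.8580e+01] open 0.0126 F [-1.1 -0.8 -4.5] t 24.7
shift cm [0.28 6.78 0.5 ] turn [0.006 0.002 0.005]
```

Call:
servo_tool(
  moves=[
    [[0.006, 0, 0.005, 0.2, 1.5, 0, 0.5], [0, 0, 0, 0, 1.5, 0, 0.5], [0, 0, 0, 0, 1.5, 0, 0.5], [0, 0, 0, 0, 1.5, 0, 0.5], [0, 0, 0, 0, 0, 0, 0.5], [0, 0, 0, 0, 0, 0, 0.5]],
  ],
)

```text
time: 25.2
ee_pos: [0.6345, 0.1202, 0.2789]
tcp_rot: [-179.9, 0.1, 88.4]
wrist_force: [0.2, -1.0, -3.8]
opening: 0.0128
```

Run:
```python
from h import *
go([.64,.122,.275],88.3)
shot(12); crop("side",12,230,60,180,150,4,"l1")
```

```text
pos [0.6345 0.1202 0.2789] rot [-1.799e+02  1.400e-01  8.839e+01] open 0.0128 F [ 0.2 -1.  -3.8] t 25.2
shift cm [0.19 0.55 0.38] turn [-0.002  0.002  0.002]
```

View pics/l1.png

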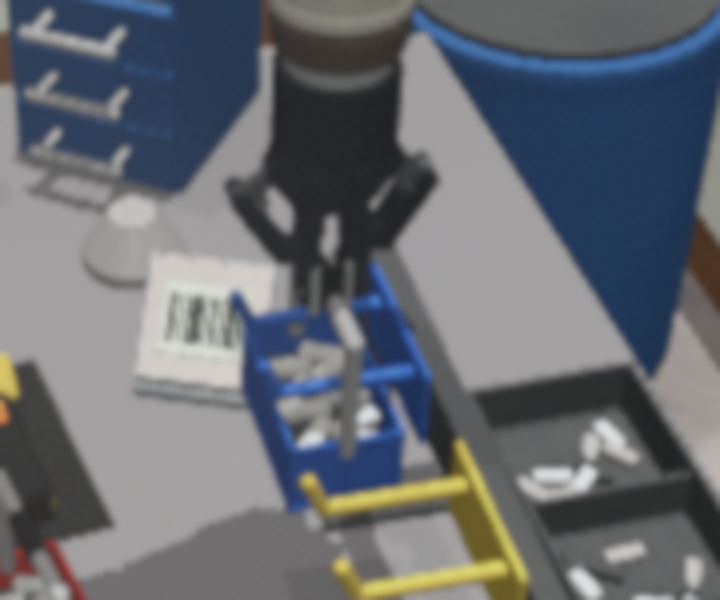

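The bar is above both prongs, inside the tips (prongs at rows ~305 and ~380). I lower it.

Call:
servo_tool(
  moves=[
    [[0, 0, 0, 0.15, 0.3, 0.8, 0.5], [0, 0, 0, 0, 0, 0.8, 0.5], [0, 0, 0, 0, 0, 0.8, 0.5], [0, 0, 0, 0, 0, 0.8, 0.5], [0, 0, 0, 0, 0, 0.5, 0.5], [0, 0, 0, 0, 0, 0, 0.5]],
  ],
)

```text
time: 25.8
ee_pos: [0.6345, 0.1221, 0.2392]
tcp_rot: [-179.9, 0.1, 88.5]
wrist_force: [-0.5, -0.6, -4.5]
opening: 0.0128
```

Run:
```python
from h import *
go([.64,.122,.236],88.3)
```

```text
pos [0.6345 0.1221 0.2392] rot [-1.7995e+02  1.2000e-01  8.8480e+01] open 0.0128 F [-0.5 -0.6 -4.5] t 25.8
shift cm [0.   0.55 0.32] turn [-0.001  0.002  0.003]
```

Call:
servo_tool(
  moves=[
    [[0, 0, 0, 0, 0, 0.2, 0.5], [0, 0, 0, 0, 0, 0.2, 0.5], [0, 0, 0, 0, 0, 0.2, 0.5], [0, 0, 0, 0, 0, 0, 0.5]],
  ],
)

```text
time: 26.13
ee_pos: [0.6341, 0.1223, 0.2363]
tcp_rot: [179.8, 0.1, 88.5]
wrist_force: [-0.4, -0.1, -4.6]
opening: 0.0129
```

Call:
servo_tool(
  moves=[
    [[0, 0, 0, 0, 0, 0.2, 0.5], [0, 0, 0, 0, 0, 0.2, 0.5], [0, 0, 0, 0, 0, 0.1, 0.5], [0, 0, 0, 0, 0, 0, 0.5]],
  ],
)

```text
time: 26.47
ee_pos: [0.6344, 0.1223, 0.236]
tcp_rot: [179.4, -0.0, 88.5]
wrist_force: [-0.5, -0.2, -3.3]
opening: 0.0131
```

Call:
servo_tool(
  moves=[
    [[0, 0, 0, 0, 0, 0.3, 0.5], [0, 0, 0, 0, 0, 0.3, 0.5], [0, 0, 0, 0, 0, 0, 0.5]],
  ],
)

```text
time: 26.72
ee_pos: [0.6347, 0.1224, 0.2362]
tcp_rot: [178.9, -0.1, 88.5]
wrist_force: [0.2, 0.8, -4.0]
opening: 0.0129
```

Run:
```python
from h import *
go([.64,.122,.236],88.3)
shot(13); crop("side",13,230,60,180,150,4,"m1")
```

```text
pos [0.6347 0.1224 0.2362] rot [ 1.7894e+02 -1.1000e-01  8.8500e+01] open 0.0129 F [ 0.2  0.8 -4. ] t 26.72
shift cm [-0.02  0.53  0.03] turn [ 0.019 -0.002  0.003]
```

View pics/m1.png

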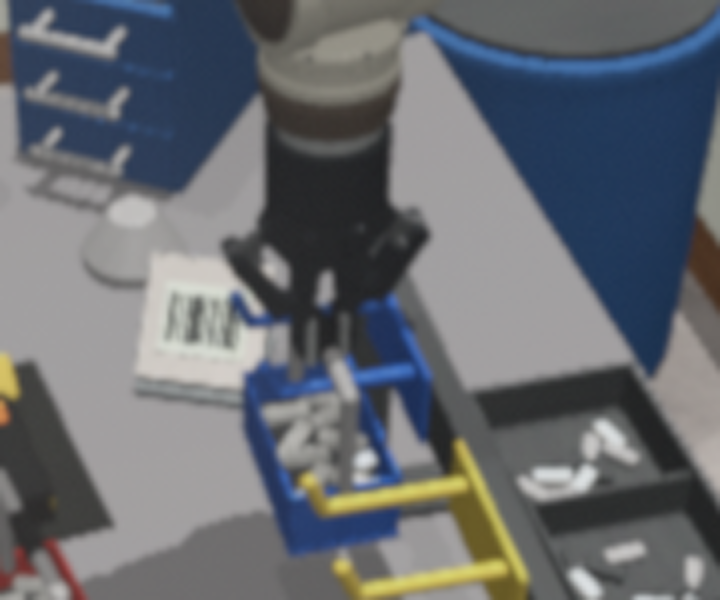

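Run:
```python
from h import *
o=bot.get_obs();print(o["q"].round(1),o["joint_efforts"].round(1),o["torque"].round(2))
```

```text
[ 1.100e+01  1.800e+01  2.560e+01  9.670e+01 -1.000e-01  1.025e+02] [ -0.3 -65.7  45.8  -0.5   0.1  -0. ] [-0.17  0.25 -0.03]
```

Call:
servo_tool(
  moves=[
    [[0.019, 0, 0, 0, 0, 0.5, 0.5], [0, 0, 0, 0, 0, 0.5, 0.5], [0, 0, 0, 0, 0, 0, 0.5]],
  ],
)

```text
time: 27.07
ee_pos: [0.6354, 0.1226, 0.2365]
tcp_rot: [179.3, -0.3, 88.5]
wrist_force: [-0.2, 1.7, -4.7]
opening: 0.0129
```

Run:
```python
from h import *
o=bot.get_obs();print(o["q"].round(1),o["joint_efforts"].round(1),o["torque"].round(2))
go([.64,.122,.236],88.3)
```

```text
[1.090e+01 1.840e+01 2.640e+01 9.720e+01 1.000e-01 1.024e+02] [ -0.3 -71.4  49.5   0.2  -0.2   0. ] [ 0.17  0.01 -0.01]
pos [0.6354 0.1226 0.2365] rot [179.32  -0.29  88.49] open 0.0129 F [-0.2  1.7 -4.7] t 27.07
shift cm [-0.05  0.46  0.06] turn [ 0.012 -0.005  0.003]
```

Run:
```python
from h import *
shot(14); crop("top",14,150,80,230,190,3.4,"n2");crop("side",14,270,100,80,80,8,"n1")
```

```text
(no output)
```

View pics/n2.png

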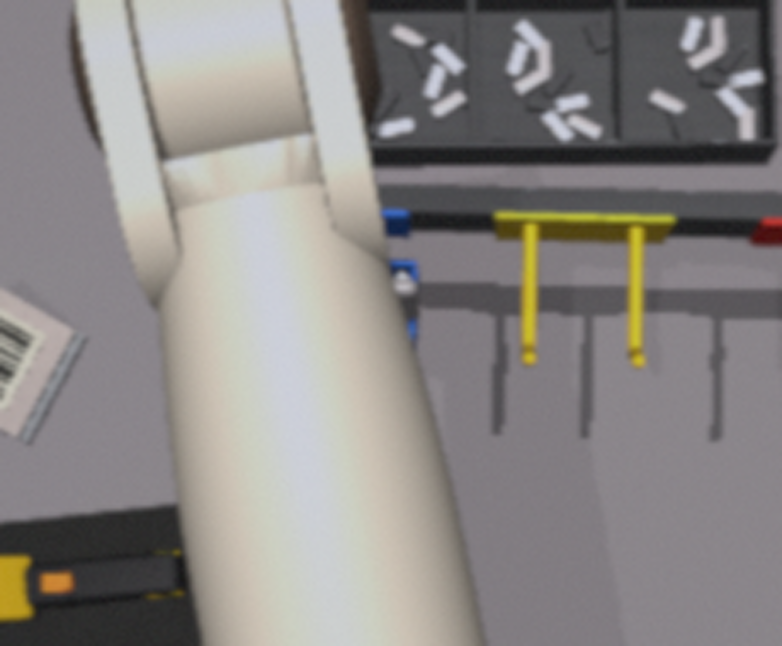

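View pics/n1.png

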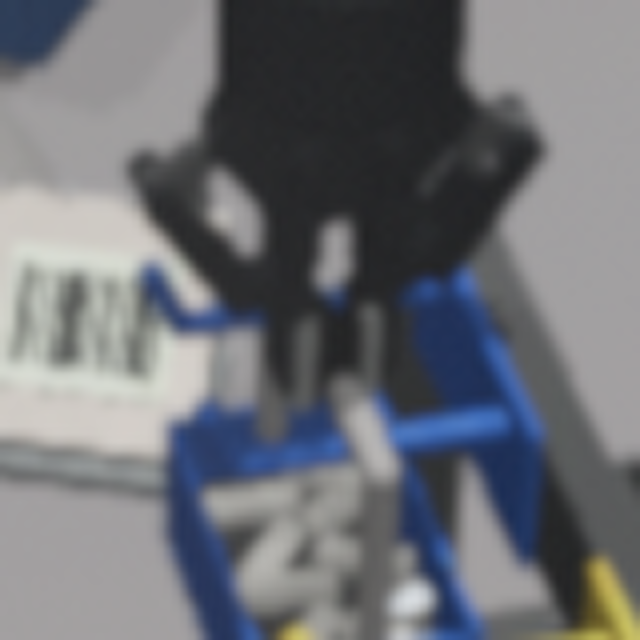

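View pics/side14.png

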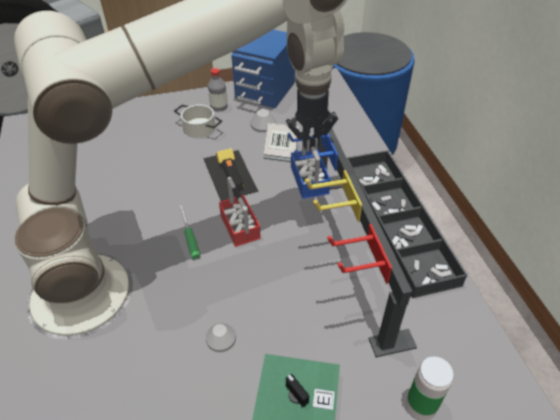

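The basket bar touches the near prong at crop (370,430), and its computed height 0.251 is the rest height. So it seems to be seated, though the wrist force still reads the basket's weight. I open the gripper in place.

Call:
servo_tool(
  moves=[
    [[0, 0, 0, 0, 0, 0, 1.5], [0, 0, 0, 0, 0, 0, 2], [0, 0, 0, 0, 0, 0, 3], [0, 0, 0, 0, 0, 0, 3], [0, 0, 0, 0, 0, 0, 3]],
  ],
)

```text
time: 27.58
ee_pos: [0.6357, 0.1227, 0.2314]
tcp_rot: [179.7, -0.2, 88.5]
wrist_force: [0.3, -0.1, 1.2]
opening: 0.0299
```

Run:
```python
from h import *
go([.64,.122,.3],88.3)
shot(15); crop("side",15,270,100,80,80,8,"o1")
```

```text
pos [0.6357 0.1227 0.2314] rot [179.69  -0.22  88.5 ] open 0.0299 F [ 0.3 -0.1  1.2] t 27.58
shift cm [-0.03  0.47 -6.86] turn [ 0.005 -0.004  0.003]
```

View pics/o1.png

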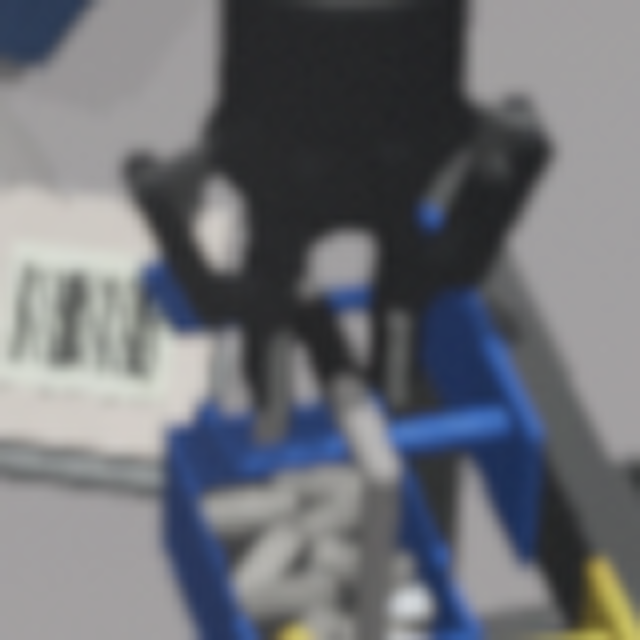

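Released: the bar stays on both prongs and the basket did not move. I lift out with the fingers only partly open because the beam is near.

Call:
servo_tool(
  moves=[
    [[0, 0, 0, 0, 0, -1.5, 3.5], [0, 0, 0, 0, 0, -2, 3.5], [0, 0, 0, 0, 0, -2, 3.5], [0, 0, 0, 0, 0, -2, 3.5], [0, 0, 0, 0, 0, -2, 3.5], [0, 0, 0, 0, 0, 0, 3.5]],
  ],
)

```text
time: 28.18
ee_pos: [0.6339, 0.1221, 0.3278]
tcp_rot: [180.0, -0.2, 88.5]
wrist_force: [-0.5, -0.5, -0.3]
opening: 0.0351
```

Run:
```python
from h import *
go([.432,.112,.22],97.8)
shot(16); crop("side",16,215,120,150,150,4,"p1")
```

```text
pos [0.6339 0.1221 0.3278] rot [ 1.7997e+02 -1.6000e-01  8.8500e+01] open 0.0351 F [-0.5 -0.5 -0.3] t 28.18
shift cm [ -1.57 -20.16  10.76] turn [ 0.001 -0.003 -0.162]
```

View pics/p1.png

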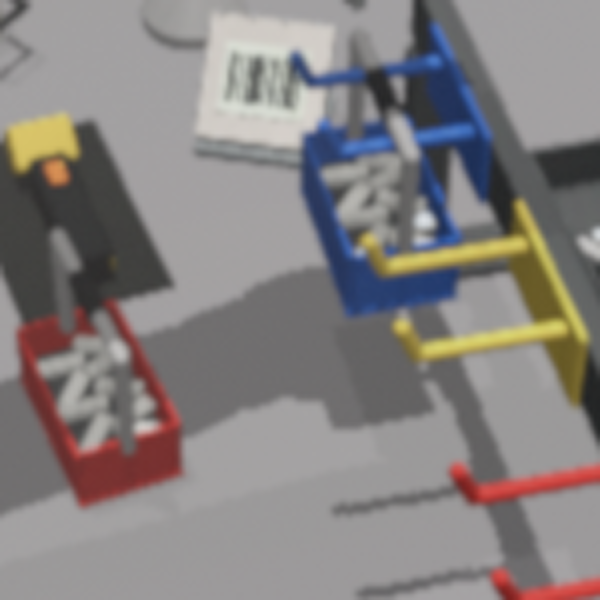

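Blue hangs with its grip midway between the prongs. Now the red basket.

Call:
servo_tool(
  moves=[
    [[0, 0, 0, 0, -3, 0, 5], [0, 0, 0, 0, -3, 0, 8.5], [0, 0, 0, -0.3, -3, 0, 8.5], [0, 0, 0, -0.3, -3, 1, 8.5], [0, 0, 0, -0.3, -3, 2, 8.5], [0, 0, 0, -0.3, -2.5, 2, 8.5], [0, 0, -0.08, -0.3, -1.5, 2, 8.5], [0, 0, -0.08, 0, 0, 2, 8.5], [0, 0, 0, 0, 0, 0, 8.5]],
  ],
)

```text
time: 29.03
ee_pos: [0.4325, 0.111, 0.2126]
tcp_rot: [-178.7, -0.1, 98.0]
wrist_force: [-0.9, -0.2, 0.0]
opening: 0.0851
```

Run:
```python
from h import *
go([.432,.112,.17],97.8)
shot(17); crop("side",17,195,140,110,120,5,"q1"); crop("top",17,130,200,200,90,3.8,"q2")
# predicted bar ends/grip for original pose
for p in([.4235,.177,.13],[.4325,.112,.137],[.4415,.046,.13]): print(((np.array(proj("side",p))-[195,140])*5).round())
```

```text
pos [0.4325 0.111  0.2126] rot [-1.7875e+02 -6.0000e-02  9.7990e+01] open 0.0851 F [-0.9 -0.2  0. ] t 29.03
shift cm [0.1  0.06 4.26] turn [-0.022 -0.001  0.003]
[168. 197.]
[206. 265.]
[250. 359.]
```

View pics/q1.png

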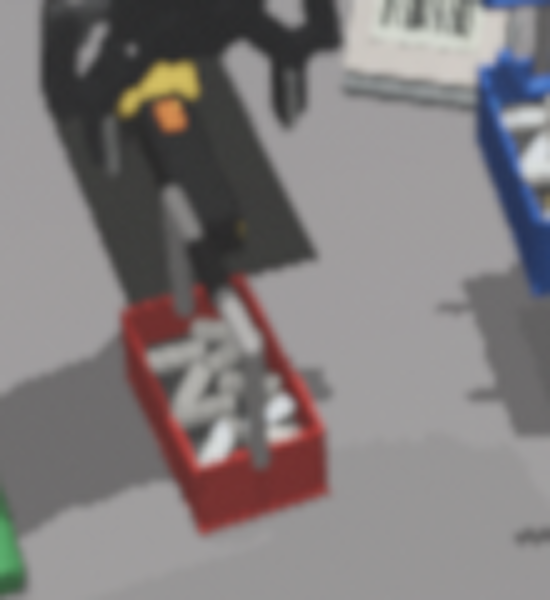

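View pics/q2.png

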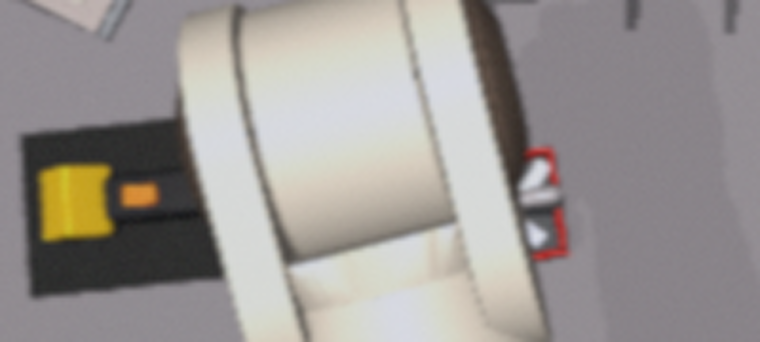

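The red bar runs from (172,190) to (255,350), matching its predicted place within about 1–2 px. I descend.

Call:
servo_tool(
  force=60,
  moves=[
    [[-0.02, 0, 0, 0.1, 0, 1.5, 8.5], [0, 0, 0, 0, 0, 2, 8.5], [0, 0, 0, 0, 0, 2, 8.5], [0, 0, 0, 0, 0, 1.8, 8.5], [0, 0, 0, 0, 0, 1.2, 8.5], [0, 0, 0, 0, 0, 0, 8.5], [0, 0, 0, 0, 0, 0, 8.5]],
  ],
)

```text
time: 29.72
ee_pos: [0.4406, 0.1136, 0.1355]
tcp_rot: [179.3, -0.1, 96.6]
wrist_force: [0.0, 0.0, 0.4]
opening: 0.085
```

Run:
```python
from h import *
go([.433,.112,.112],97.8)
```

```text
pos [0.4406 0.1136 0.1355] rot [ 1.7934e+02 -1.4000e-01  9.6620e+01] open 0.085 F [0.  0.  0.4] t 29.72
shift cm [-0.07 -0.8   2.34] turn [ 0.011 -0.002 -0.021]
```

Call:
servo_tool(
  moves=[
    [[0.011, 0, -0.02, -0.1, -0.8, 1, 8.5], [0, 0, 0, 0, 0, 1, 8.5], [0, 0, 0, 0, 0, 0, 8.5], [0, 0, 0, 0, 0, 0, 8.5]],
  ],
)

```text
time: 30.05
ee_pos: [0.434, 0.1119, 0.1166]
tcp_rot: [179.9, -0.2, 97.8]
wrist_force: [-0.6, 0.0, -0.4]
opening: 0.0849
```

Run:
```python
from h import *
go([.433,.112,.112],97.8)
```

```text
pos [0.434  0.1119 0.1166] rot [ 1.7985e+02 -1.6000e-01  9.7800e+01] open 0.0849 F [-0.6  0.  -0.4] t 30.05
shift cm [ 0.02 -0.1   0.46] turn [ 0.003 -0.003 -0.   ]
```

Call:
servo_tool(
  force=60,
  moves=[
    [[0, 0, 0, 0, -0.1, 0.3, 8.5], [0, 0, 0, 0, 0, 0, 5], [0, 0, 0, 0, 0, 0, 2], [0, 0, 0, 0, 0, 0, 0.5], [0, 0, 0, 0, 0, 0, 0.5], [0, 0, 0, 0, 0, 0, 0.5], [0, 0, 0, 0, 0, 0, 0.5], [0, 0, 0, 0, 0, 0, 0.5], [0, 0, 0, 0, 0, 0, 0.5]],
  ],
)

```text
time: 30.8
ee_pos: [0.4339, 0.112, 0.1149]
tcp_rot: [179.7, -0.2, 97.8]
wrist_force: [0.7, 0.3, -1.0]
opening: 0.013
```

Call:
servo_tool(
  moves=[
    [[0, 0, 0, 0, 0, -2, 0.5], [0, 0, 0, 0, 0, -3, 0.5], [0, 0, 0, 0, 0, -3, 0.5], [0, 0, 0, 0, 0, -3, 0.5], [0, 0, 0, 0, 0, -3, 0.5], [0, 0, 0, 0, 0, -3, 0.5], [0, 0, 0, 0, 0, 0, 0.5]],
  ],
)

```text
time: 31.38
ee_pos: [0.4292, 0.1104, 0.2845]
tcp_rot: [-179.4, -0.1, 97.8]
wrist_force: [1.3, -0.3, -4.9]
opening: 0.0126
```

Run:
```python
from h import *
go([.48,-.232,.275],88.3)
```

```text
pos [0.4292 0.1104 0.2845] rot [-1.7936e+02 -6.0000e-02  9.7770e+01] open 0.0126 F [ 1.3 -0.3 -4.9] t 31.38
shift cm [-34.61   0.42   0.91] turn [-0.011 -0.     0.165]
```

Call:
servo_tool(
  moves=[
    [[-0.01, 0, 0, -1.5, 0, 0, 0.5], [0, 0, 0, -2.8, 0, 0, 0.5], [0, 0, 0, -3, 0, 0, 0.5], [0, 0, 0, -3, 0, 0, 0.5], [0, 0, 0, -3, 0, 0, 0.5], [0, 0, 0, -3, 0, 0, 0.5], [0, 0, 0, -3, 0, 0, 0.5], [0, 0, 0, -3, 0, 0, 0.5], [0, 0, 0, -3, 0, 0, 0.5], [0, 0, 0.08, -3, 0, 0, 0.5], [0, 0, 0.08, -3, 0, 0, 0.5], [0, 0, 0, -1, 0, 0, 0.5]],
  ],
)

```text
time: 32.38
ee_pos: [0.4683, -0.2211, 0.2657]
tcp_rot: [-178.7, -0.4, 88.6]
wrist_force: [0.1, 1.8, -5.7]
opening: 0.0127
```

Run:
```python
from h import *
go([.49,-.232,.275],88.3)
shot(18); crop("side",18,200,150,220,200,3,"r1")
```

```text
pos [ 0.4683 -0.2211  0.2657] rot [-178.75   -0.4    88.64] open 0.0127 F [ 0.1  1.8 -5.7] t 32.38
shift cm [-1.03  2.17 -0.99] turn [-0.022 -0.007  0.006]
```

View pics/r1.png

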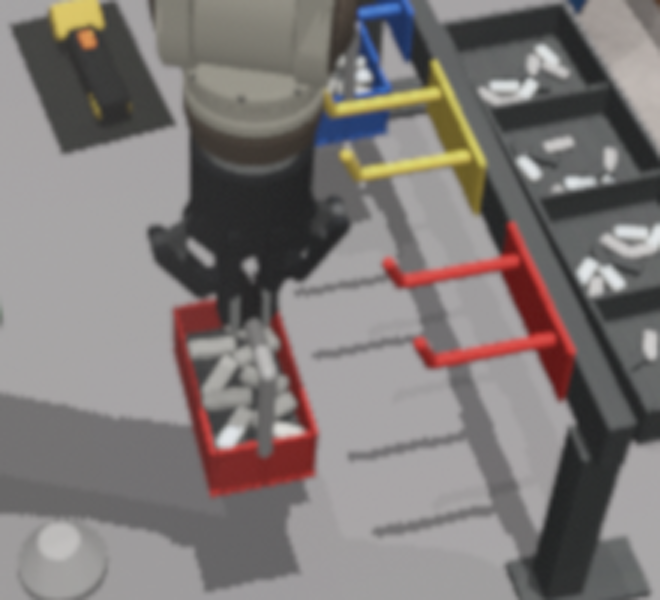

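Red basket held level before its hook (prongs at (385,265) and (420,350)). I align and raise.

Call:
servo_tool(
  moves=[
    [[-0.02, -0.006, 0.006, -0.8, 1, -1, 0.5], [0, 0, 0, 0, 1, -0.2, 0.5], [0, 0, 0, 0, 0, 0, 0.5], [0, 0, 0, 0, 0, 0, 0.5]],
  ],
)

```text
time: 32.82
ee_pos: [0.4881, -0.2255, 0.2739]
tcp_rot: [-179.5, -0.4, 88.7]
wrist_force: [0.4, 0.1, -5.5]
opening: 0.0124
```

Run:
```python
from h import *
go([.628,-.2367,.277],88.3)
```

```text
pos [ 0.4881 -0.2255  0.2739] rot [-179.53   -0.37   88.71] open 0.0124 F [ 0.4  0.1 -5.5] t 32.82
shift cm [-0.8  14.01 -0.43] turn [-0.008 -0.006  0.007]
```

Call:
servo_tool(
  moves=[
    [[-0.008, -0.006, 0.007, -0.8, 0, -0.4, 0.5], [0, 0, 0, 0, 1.5, 0, 0.5], [0, 0, 0, 0, 1.8, 0, 0.5], [0, 0, 0, 0, 1.8, 0, 0.5], [0, 0, 0, 0, 1.8, 0, 0.5], [0, 0, 0, 0, 0, 0, 0.5]],
  ],
)

```text
time: 33.32
ee_pos: [0.5579, -0.2333, 0.2782]
tcp_rot: [-180.0, 0.0, 88.5]
wrist_force: [-2.4, -0.9, -5.9]
opening: 0.0129
```

Run:
```python
from h import *
go([.628,-.2367,.277],88.3)
```

```text
pos [ 0.5579 -0.2333  0.2782] rot [-1.7996e+02  3.0000e-02  8.8530e+01] open 0.0129 F [-2.4 -0.9 -5.9] t 33.32
shift cm [-0.16  7.01  0.11] turn [-0.001  0.001  0.004]
```

Call:
servo_tool(
  moves=[
    [[0, 0, 0, -0.1, 1.5, 0, 0.5], [0, 0, 0, 0, 1.5, 0, 0.5], [0, 0, 0, 0, 1.5, 0, 0.5], [0, 0, 0, 0, 1.6, 0, 0.5], [0, 0, 0, 0, 0, 0, 0.5], [0, 0, 0, 0, 0, 0, 0.5]],
  ],
)

```text
time: 33.82
ee_pos: [0.6198, -0.2347, 0.2777]
tcp_rot: [-179.8, 0.1, 88.7]
wrist_force: [-0.3, -0.3, -5.6]
opening: 0.0129
```

Run:
```python
from h import *
go([.628,-.2367,.25],88.3)
shot(19); crop("side",19,280,170,150,150,4,"s1")
```

```text
pos [ 0.6198 -0.2347  0.2777] rot [-1.798e+02  6.000e-02  8.873e+01] open 0.0129 F [-0.3 -0.3 -5.6] t 33.82
shift cm [-0.18  0.83  2.77] turn [-0.004  0.001  0.007]
```

View pics/s1.png

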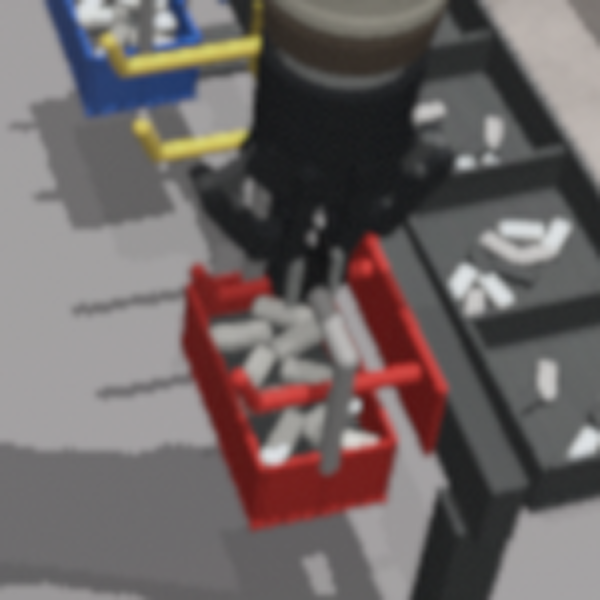

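The bar is over both prongs, inside the tips. I lower it.

Call:
servo_tool(
  moves=[
    [[0, 0, 0, -0.2, 0.6, 0.8, 0.5], [0, 0, 0, 0, 0, 0.8, 0.5], [0, 0, 0, 0, 0, 0.8, 0.5], [0, 0, 0, 0, 0, 0.8, 0.5], [0, 0, 0, 0, 0, 0.5, 0.5], [0, 0, 0, 0, 0, 0, 0.5]],
  ],
)

```text
time: 34.42
ee_pos: [0.6239, -0.2378, 0.2392]
tcp_rot: [-179.9, 0.1, 88.7]
wrist_force: [-0.2, -0.6, -4.7]
opening: 0.0127
```

Call:
servo_tool(
  moves=[
    [[0, 0, 0, 0, 0, 0.2, 0.5], [0, 0, 0, 0, 0, 0.2, 0.5], [0, 0, 0, 0, 0, 0, 0.5]],
  ],
)

```text
time: 34.67
ee_pos: [0.6236, -0.238, 0.2358]
tcp_rot: [-180.0, 0.1, 88.6]
wrist_force: [-0.0, -0.3, -4.2]
opening: 0.0129
```

Run:
```python
from h import *
go([.628,-.2367,.236],88.3)
shot(20); crop("side",20,310,190,90,90,7,"t1")
```

```text
pos [ 0.6236 -0.238   0.2358] rot [-1.7997e+02  1.5000e-01  8.8630e+01] open 0.0129 F [-0.  -0.3 -4.2] t 34.67
shift cm [ 0.14  0.44 -0.02] turn [-0.001  0.003  0.006]
```

View pics/t1.png

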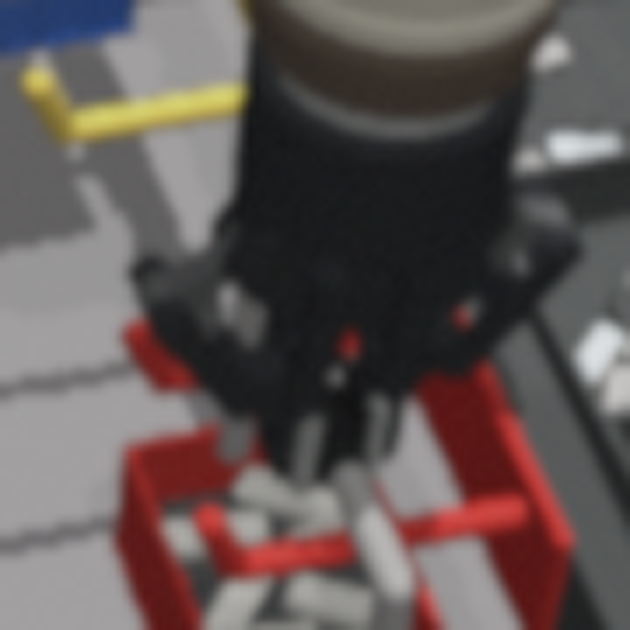

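Call:
servo_tool(
  moves=[
    [[0, 0, 0, 0, 0, 0.2, 0.5], [0, 0, 0, 0, 0, 0, 0.5], [0, 0, 0, 0, 0, 0, 1.5], [0, 0, 0, 0, 0, 0, 2], [0, 0, 0, 0, 0, 0, 3], [0, 0, 0, 0, 0, 0, 3], [0, 0, 0, 0, 0, 0, 3]],
  ],
)

```text
time: 35.35
ee_pos: [0.6247, -0.2385, 0.2384]
tcp_rot: [179.6, 0.3, 88.6]
wrist_force: [-0.6, 0.4, -0.5]
opening: 0.0299
```

Call:
servo_tool(
  moves=[
    [[0, 0, 0, 0, 0, -1.5, 3.5], [0, 0, 0, 0, 0, -2, 3.5], [0, 0, 0, 0, 0, -2, 3.5], [0, 0, 0, 0, 0, -2, 3.5], [0, 0, 0, 0, 0, -2, 3.5], [0, 0, 0, 0, 0, 0, 3.5]],
  ],
)

```text
time: 35.85
ee_pos: [0.623, -0.2375, 0.3359]
tcp_rot: [179.8, 0.3, 88.6]
wrist_force: [-0.5, -0.1, -0.1]
opening: 0.0348
```

Run:
```python
from h import *
go([.447,-.4145,.2],111.2)
shot(21); crop("side",21,280,120,150,150,4,"u1")
```

```text
pos [ 0.623  -0.2375  0.3359] rot [179.77   0.26  88.64] open 0.0348 F [-0.5 -0.1 -0.1] t 35.85
shift cm [-18.05 -17.23  13.6 ] turn [ 0.003  0.005 -0.394]
```

View pics/u1.png

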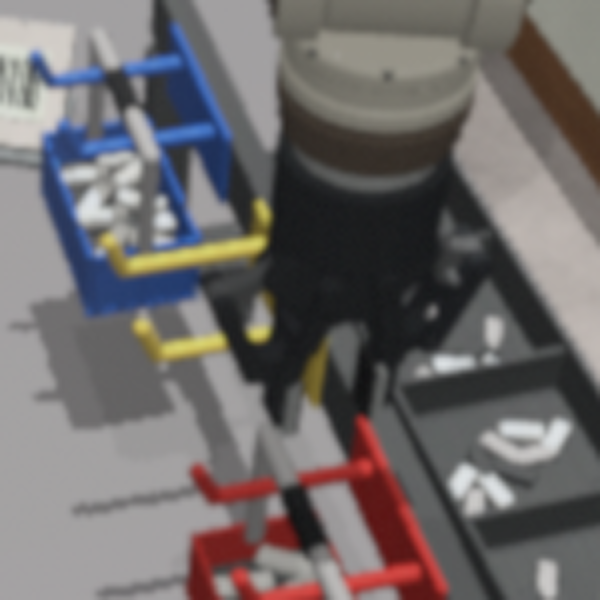

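Both baskets hang with their black grips between the prongs. Back to the dial.

Call:
servo_tool(
  moves=[
    [[0, 0, 0, 0, -2.5, 0, 5], [0, 0, 0, 0, -2.5, 0, 8.5], [0, 0, 0, -1, -2.5, 0, 8.5], [0, 0, 0, -2, -2.5, 0, 8.5], [0, 0, 0, -2.5, -2, 1, 8.5], [0, 0, 0, -2.5, -2, 1, 8.5], [0, 0, 0, -2.5, -1.5, 1, 8.5], [0, 0, 0, -2.5, -1, 1, 8.5], [0, 0, -0.1, -2.5, 0, 1, 8.5], [0, 0, -0.1, -1.5, 0, 2, 8.5], [0, 0, -0.1, 0, 0, 2, 8.5], [0, 0, -0.09, 0, 0, 2, 8.5]],
  ],
)

```text
time: 36.95
ee_pos: [0.4453, -0.4081, 0.2007]
tcp_rot: [-179.4, -0.5, 111.9]
wrist_force: [-0.3, -0.4, 0.3]
opening: 0.0844
```

Run:
```python
from h import *
shot(22)
# knob from side? use top 18 (clear?)
go([.448,-.415,.14],112)
crop("top",18,400,200,110,100,6,"v1"); crop("side",22,245,330,110,90,6,"v2"); crop("top",22,120,120,320,170,2.4,"v3")
```

```text
pos [ 0.4445 -0.4065  0.1978] rot [-179.2    -0.79  111.7 ] open 0.085 F [0.9 0.8 0.6] t 37.05
shift cm [-1.    0.1   5.76] turn [-0.014 -0.014 -0.005]
```

View pics/v1.png

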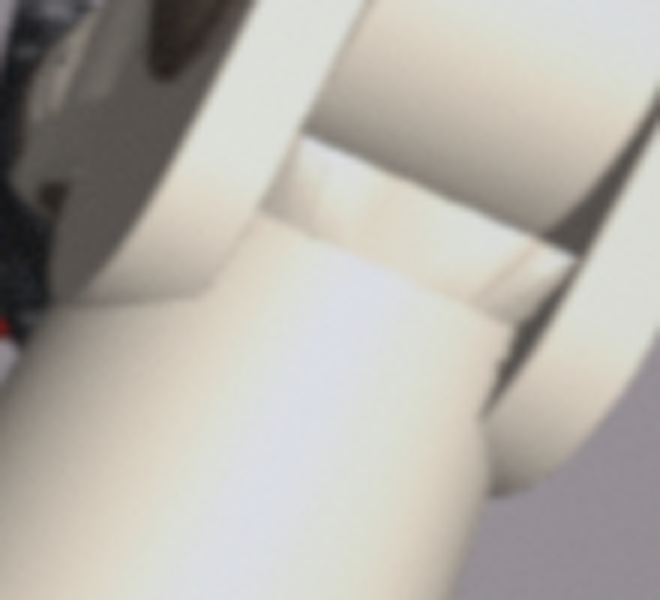

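View pics/v2.png

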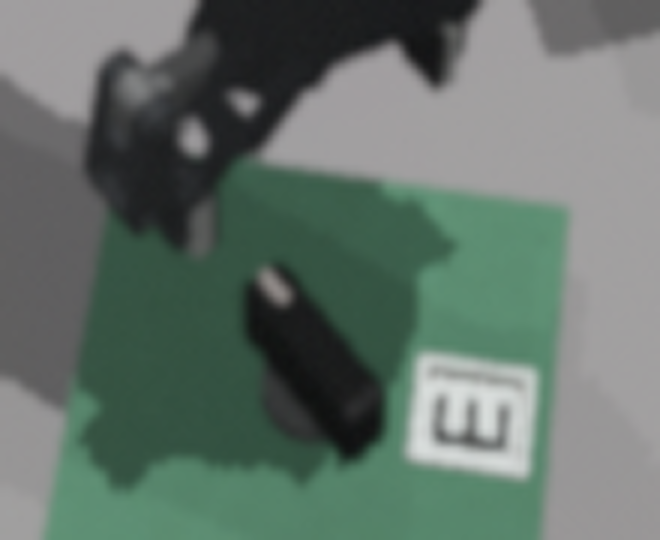

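View pics/v3.png

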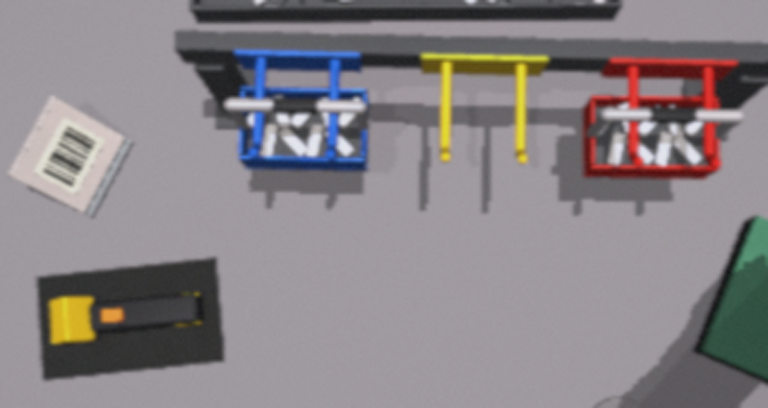

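The top view shows both baskets on their own hooks and the scanner centred on its mat; the dial still shows 3. I grip the knob.

Call:
servo_tool(
  moves=[
    [[-0.014, -0.014, 0, -1, 0.1, 2, 8.5], [0, 0, 0, 0, 0, 2, 8.5], [0, 0, 0, 0, 0, 2, 8.5], [0, 0, 0, 0, 0, 1.5, 8.5], [0, 0, 0, 0, 0, 1.5, 8.5], [0, 0, 0, 0, 0, 0, 8.5], [0, 0, 0, 0, 0, 0, 8.5]],
  ],
)

```text
time: 37.63
ee_pos: [0.4491, -0.4131, 0.1079]
tcp_rot: [179.9, 0.1, 110.4]
wrist_force: [0.3, -0.3, 0.5]
opening: 0.0853
```

Run:
```python
from h import *
go([.448,-.415,.063],112)
```

```text
pos [ 0.4491 -0.4131  0.1079] rot [1.7990e+02 1.1000e-01 1.1039e+02] open 0.0853 F [ 0.3 -0.3  0.5] t 37.63
shift cm [-0.13 -0.17  4.49] turn [ 0.002  0.002 -0.028]
```

Call:
servo_tool(
  force=40,
  moves=[
    [[0, 0, -0.028, -0.1, -0.2, 1.5, 8.5], [0, 0, 0, 0, 0, 1.5, 8.5], [0, 0, 0, 0, 0, 1.3, 8.5], [0, 0, 0, 0, 0, 0, 8.5], [0, 0, 0, 0, 0, 0, 5], [0, 0, 0, 0, 0, 0, 3], [0, 0, 0, 0, 0, 0, 1], [0, 0, 0, 0, 0, 0, 1], [0, 0, 0, 0, 0, 0, 1], [0, 0, 0, 0, 0, 0, 1], [0, 0, 0, 0, 0, 0, 1]],
  ],
)

```text
time: 38.55
ee_pos: [0.4499, -0.4172, 0.0752]
tcp_rot: [179.8, 0.7, 111.6]
wrist_force: [5.8, 1.0, -6.6]
opening: 0.017
```

Call:
servo_tool(
  moves=[
    [[0, 0, 0.1, 0, 0, 0, 1], [0, 0, 0.1, 0, 0, 0, 1], [0, 0, 0.1, 0, 0, 0, 1], [0, 0, 0.1, 0, 0, 0, 1], [0, 0, 0.1, 0, 0, 0, 1], [0, 0, 0.1, 0, 0, 0, 1], [0, 0, 0.1, 0, 0, 0, 1], [0, 0, 0.1, 0, 0, 0, 1], [0, 0, 0.1, 0, 0, 0, 1], [0, 0, 0.1, 0, 0, 0, 1], [0, 0, 0.1, 0, 0, 0, 1], [0, 0, 0.1, 0, 0, 0, 1]],
  ],
)

```text
time: 39.55
ee_pos: [0.4459, -0.4162, 0.0752]
tcp_rot: [179.6, 0.3, 39.7]
wrist_force: [-1.5, 1.5, -0.4]
opening: 0.017
```

Run:
```python
from h import *
go([.448,-.415,.063],-23.8); print(bot.get_obs()["q"].round(1))
```

```text
pos [ 0.4459 -0.4162  0.0752] rot [179.64   0.3   39.67] open 0.017 F [-1.5  1.5 -0.4] t 39.55
shift cm [0.24 0.03 1.22] turn [9.000e-03 1.000e-03 1.108e+00]
[-42.9  12.6   1.4  78.5  -0.3  97.5]
```

About 72° turned. I regrip here, 12 mm lower.

Call:
servo_tool(
  moves=[
    [[0, 0, 0, 0, 0, 0, 1], [0, 0, 0, 0, 0, 0, 3], [0, 0, 0, 0, 0, 0, 5], [0, 0, 0, 0, 0, 0, 5], [0, 0, 0, 0, 0, 0.7, 5], [0, 0, 0, 0, 0, 0.4, 5], [0, 0, 0, 0, 0, 0, 5], [0, 0, 0, 0, 0, 0, 3], [0, 0, 0, 0, 0, 0, 1], [0, 0, 0, 0, 0, 0, 1], [0, 0, 0, 0, 0, 0, 1], [0, 0, 0, 0, 0, 0, 1]],
  ],
)

```text
time: 40.55
ee_pos: [0.446, -0.4161, 0.0634]
tcp_rot: [179.6, 0.3, 40.2]
wrist_force: [1.2, -0.9, -1.2]
opening: 0.0173
```

Call:
servo_tool(
  moves=[
    [[0, 0, 0.1, 0, 0, 0, 1], [0, 0, 0.1, 0, 0, 0, 1], [0, 0, 0.1, 0, 0, 0, 1], [0, 0, 0.1, 0, 0, 0, 1], [0, 0, 0.1, 0, 0, 0, 1], [0, 0, 0.1, 0, 0, 0, 1], [0, 0, 0.1, 0, 0, 0, 1], [0, 0, 0.1, 0, 0, 0, 1], [0, 0, 0.1, 0, 0, 0, 1], [0, 0, 0, 0, 0, 0, 1], [0, 0, 0, 0, 0, 0, 1]],
  ],
)

```text
time: 41.47
ee_pos: [0.4453, -0.4131, 0.0634]
tcp_rot: [179.8, 0.1, -13.6]
wrist_force: [0.6, 0.6, -0.3]
opening: 0.0171
```

Run:
```python
from h import *
go([.448,-.415,.063],-23.8); print(bot.get_obs()["q"].round(1))
shot(23); crop("side",23,245,330,110,90,6,"w1")
```

```text
pos [ 0.4453 -0.4131  0.0634] rot [ 1.7983e+02  8.0000e-02 -1.3550e+01] open 0.0171 F [ 0.6  0.6 -0.3] t 41.47
shift cm [0.31 0.12 0.04] turn [0.003 0.001 0.179]
[-42.8  12.8   0.3  77.5  -0.2 150.8]
```

View pics/w1.png

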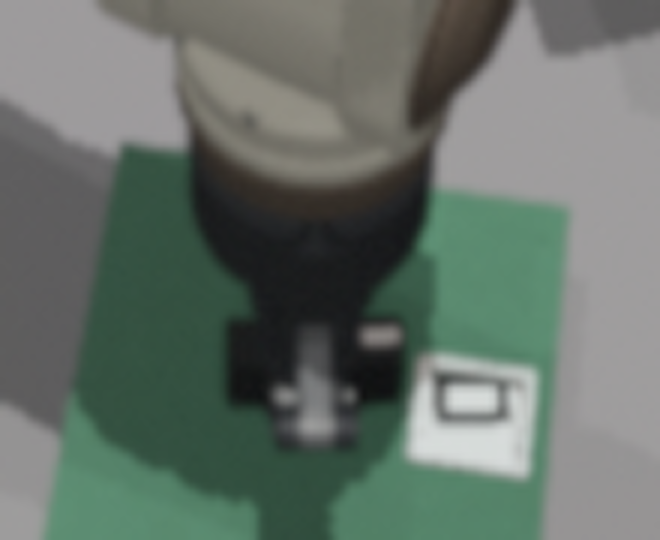

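The 0 appears high in the window at (470,397); about 10° remain.

Call:
servo_tool(
  moves=[
    [[0, 0, 0.09, 0, 0, 0, 1], [0, 0, 0.09, 0, 0, 0, 1], [0, 0, 0, 0, 0, 0, 1], [0, 0, 0, 0, 0, 0, 1], [0, 0, 0, 0, 0, 0, 1]],
  ],
)

```text
time: 41.98
ee_pos: [0.4454, -0.4125, 0.0634]
tcp_rot: [179.9, 0.1, -23.3]
wrist_force: [1.0, 1.7, 0.5]
opening: 0.0172
```

Run:
```python
from h import *
go([.448,-.415,.063],-23.8)
shot(24); crop("side",24,295,365,60,45,10,"x1")
```

```text
pos [ 0.4454 -0.4125  0.0634] rot [ 1.7988e+02  7.0000e-02 -2.3350e+01] open 0.0172 F [1.  1.7 0.5] t 41.98
shift cm [0.34 0.12 0.04] turn [0.002 0.001 0.008]
```

View pics/x1.png

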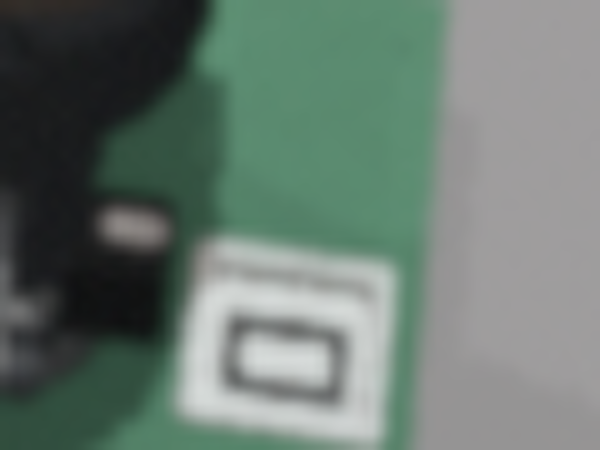

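The 0 sits in the same place as the 3 did, at (287,358). I release and rise clear.

Call:
servo_tool(
  moves=[
    [[0, 0, 0, 0, 0, 0, 3], [0, 0, 0, 0, 0, 0, 6], [0, 0, 0, 0, 0, 0, 8.5], [0, 0, 0, 0, 0, 0, 8.5], [0, 0, 0, 0, 0, 0, 8.5], [0, 0, 0, 0, 0, -2, 8.5], [0, 0, 0, 0, 0, -3, 8.5], [0, 0, 0, 0, 0, -3, 8.5], [0, 0, 0, 0, 0, -3, 8.5], [0, 0, 0, 0, 0, -3, 8.5], [0, 0, 0, 0, 0, -3, 8.5], [0, 0, 0, 0, 0, 0, 8.5]],
  ],
)

```text
time: 43.08
ee_pos: [0.4441, -0.4114, 0.2384]
tcp_rot: [180.0, 0.3, -23.1]
wrist_force: [0.6, -0.8, -0.3]
opening: 0.0848
```

Run:
```python
from h import *
go([.30,-.35,.25],-23.8)
shot(25); crop("side",25,245,330,110,90,6,"y1")
```

```text
pos [ 0.4441 -0.4114  0.2384] rot [179.96   0.3  -23.11] open 0.0848 F [ 0.6 -0.8 -0.3] t 43.08
shift cm [-1.567e+01  1.000e-02 -1.070e+00] turn [0.001 0.005 0.012]
```

View pics/y1.png

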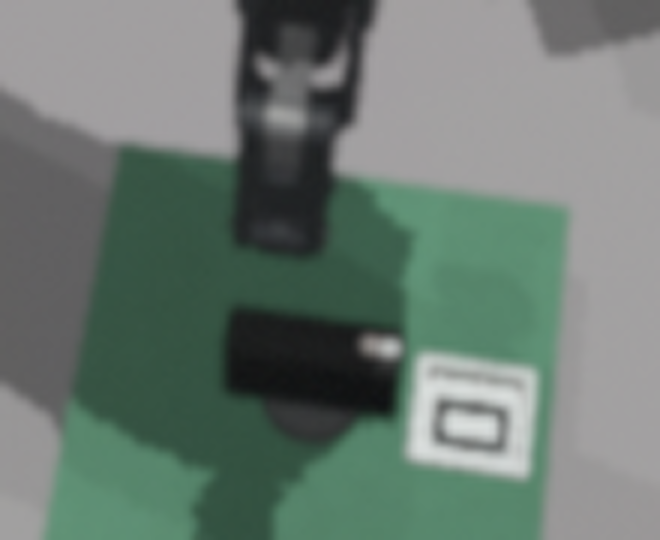

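View pics/side25.png

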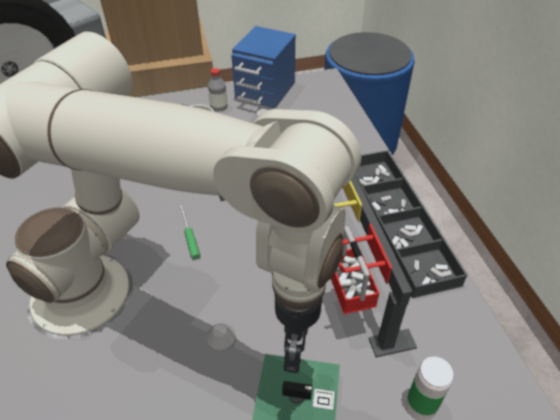

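View pics/top25.png

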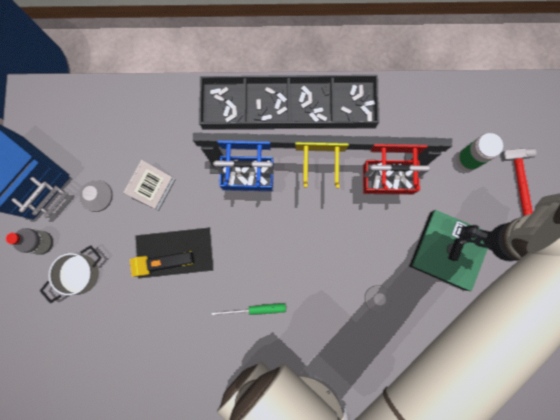

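The 0 stands squarely in the window and both baskets hang, but the scanner has been knocked: its head is now at (139,266) and was at (150,253). I measure it.

Run:
```python
from h import *
crop("top",25,120,220,100,65,8,"A1")
```

```text
(no output)
```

View pics/A1.png

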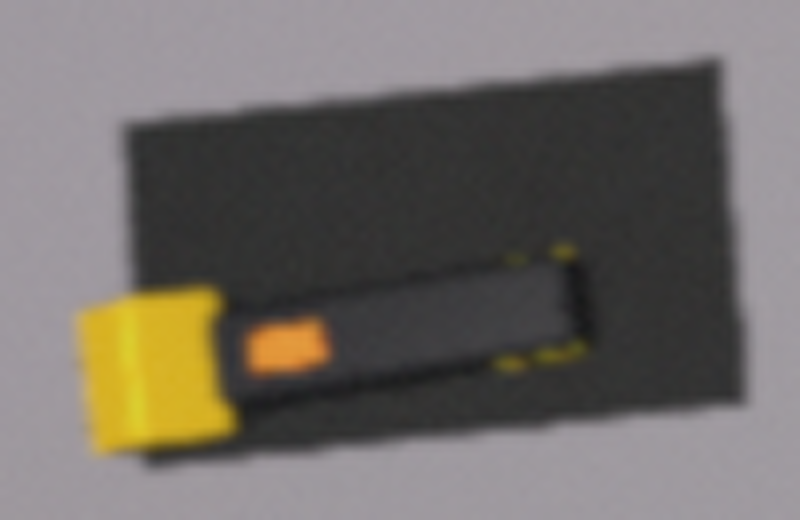

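Run:
```python
from h import *
f=lambda u,v:(120+u/8,220+v/8)
t=plane("top",*f(570,303),.037);j=plane("top",*f(222,358),.037)
d=(j-t)[:2];print("len",np.linalg.norm(d));d/=np.linalg.norm(d)
o=t[:2]+.085*d;print("yaw",np.degrees(np.arctan2(d[1],d[0])),"origin",o)
M=np.mean([plane("top",*f(*p),.003) for p in((127,122),(720,60),(745,402),(150,462))],0)[:2];print("mat",M)
a=np.radians(96);e=o-M;print("in mat x,y",e@[np.cos(a),np.sin(a)],e@[-np.sin(a),np.cos(a)])
go([*o,.2],98); print(bot.get_obs()["q"].round(1))
```

```text
len 0.11769953802637365
yaw 98.72152661454896 origin [0.41736782 0.36432388]
mat [0.4464994  0.33422825]
in mat x,y 0.0329758346400175 0.02582613769272804
pos [ 0.4437 -0.411   0.2334] rot [-179.94    0.58  -23.12] open 0.0849 F [-0.2 -0.7 -0.8] t 43.18
shift cm [-32.82 -70.27   3.75] turn [-0.011  0.005 -2.114]
[-4.270e+01  1.340e+01  1.990e+01  9.700e+01 -1.000e-01  1.604e+02]
```

The scanner is about 33/26 mm off in the mat's axes, about 42 mm in all. That is inside the judged box but not "within 40 mm", and there is time, so I re-lay it. I turn the tool first, then travel.

Call:
servo_tool(
  moves=[
    [[0, 0, -0.12, 0, 0, 0, 8.5], [0, 0, -0.12, 0, 0, 0, 8.5], [0, 0, -0.12, 0, 0, 0, 8.5], [0, 0, -0.12, 0, 0, 0, 8.5], [0, 0, -0.12, 0, 0, 0, 8.5], [0, 0, -0.12, 0, 0, 0, 8.5], [0, 0, -0.12, 0, 0, 0, 8.5], [0, 0, -0.12, 0, 0, 0, 8.5], [0, 0, -0.12, 0, 0, 0, 8.5], [0, 0, -0.12, 0, 0, 0, 8.5], [0, 0, -0.12, 0, 0, 0, 8.5], [0, 0, -0.12, 0, 0, 0, 8.5]],
  ],
)

```text
time: 44.18
ee_pos: [0.44, -0.4079, 0.2128]
tcp_rot: [-178.0, -0.4, 62.5]
wrist_force: [-0.5, 0.3, -0.4]
opening: 0.085
```

Call:
servo_tool(
  moves=[
    [[0, 0, -0.12, 0, 0, 0, 8.5], [0, 0, -0.12, 0, 0, 0, 8.5], [0, 0, -0.12, 0, 0, 0, 8.5], [0, 0, -0.12, 0, 0, 0, 8.5], [0, 0, -0.12, 0, 0, 0, 8.5], [0, 0, 0, 0, 0, 0, 8.5]],
  ],
)

```text
time: 44.68
ee_pos: [0.4377, -0.4059, 0.2015]
tcp_rot: [-178.1, -2.2, 98.6]
wrist_force: [-0.7, -0.2, 0.3]
opening: 0.0852
```

Run:
```python
from h import *
go([.4174,.3643,.21],98.7)
```

```text
pos [ 0.4377 -0.4059  0.2015] rot [-178.09   -2.16   98.6 ] open 0.0852 F [-0.7 -0.2  0.3] t 44.68
shift cm [76.43  9.58  1.71] turn [-0.033 -0.038 -0.001]
```

Call:
servo_tool(
  moves=[
    [[-0.033, -0.038, 0, 0, 0, -2, 8.5], [0, 0, 0, 2.5, 0.2, 0, 8.5], [0, 0, 0, 3.2, 0.4, 0, 8.5], [0, 0, 0, 3.2, 0.4, 0, 8.5], [0, 0, 0, 3.2, 0.4, 0, 8.5], [0, 0, 0, 3.2, 0.4, 0, 8.5], [0, 0, 0, 3.2, 0.4, 0, 8.5], [0, 0, 0, 3.2, 0.4, 0, 8.5], [0, 0, 0, 3.2, 0.4, 0, 8.5], [0, 0, 0, 3.2, 0.4, 0, 8.5], [0, 0, 0, 3.2, 0.4, 0, 8.5], [0, 0, 0, 3.2, 0.4, 0, 8.5]],
  ],
)

```text
time: 45.68
ee_pos: [0.4318, -0.0483, 0.2064]
tcp_rot: [-179.2, -0.5, 95.0]
wrist_force: [0.4, -0.5, 0.4]
opening: 0.085
```

Call:
servo_tool(
  moves=[
    [[0, 0, 0, 3.2, 0.4, 0, 8.5], [0, 0, 0, 3.2, 0.4, 0, 8.5], [0, 0, 0, 3.2, 0.4, 0, 8.5], [0, 0, 0, 3.2, 0.4, 0, 8.5], [0, 0, 0, 3.2, 0.4, 0, 8.5], [0, 0, 0, 3.2, 0.4, 0, 8.5], [0, 0, 0, 3.2, 0.4, 0, 8.5], [0, 0, 0, 3.2, 0.4, 0, 8.5], [0, 0, 0, 3.2, 0.4, 0, 8.5], [0, 0, 0, 3.2, 0.4, 0, 8.5], [0, 0, 0, 1, 0, 0, 8.5], [0, 0, 0, 0, 0, 0, 8.5]],
  ],
)

```text
time: 46.68
ee_pos: [0.4422, 0.3045, 0.1951]
tcp_rot: [-178.4, -0.3, 92.2]
wrist_force: [-0.2, -0.3, 0.1]
opening: 0.0852
```

Run:
```python
from h import *
go([.4174,.3643,.1],98.7)
```

```text
pos [0.4422 0.3045 0.1951] rot [-178.42   -0.25   92.18] open 0.0852 F [-0.2 -0.3  0.1] t 46.68
shift cm [ 6.03 -1.99  9.6 ] turn [-0.027 -0.006 -0.114]
```

Call:
servo_tool(
  moves=[
    [[-0.027, -0.006, 0, 2.8, -1, 0, 8.5], [0, 0, 0, 2.8, -1, 2, 8.5], [0, 0, -0.11, 0, 0, 2, 8.5], [0, 0, 0, 0, 0, 2, 8.5], [0, 0, 0, 0, 0, 2, 8.5], [0, 0, 0, 0, 0, 0, 8.5], [0, 0, 0, 0, 0, 0, 8.5]],
  ],
)

```text
time: 47.27
ee_pos: [0.4187, 0.3552, 0.109]
tcp_rot: [-179.8, 0.4, 97.5]
wrist_force: [0.0, -0.0, 1.0]
opening: 0.0852
```

Run:
```python
from h import *
go([.4174,.3643,.065],98.7)
```

```text
pos [0.4187 0.3552 0.109 ] rot [-179.8     0.36   97.5 ] open 0.0852 F [ 0. -0.  1.] t 47.27
shift cm [0.94 0.   4.39] turn [-0.003  0.006 -0.021]
```

Call:
servo_tool(
  moves=[
    [[0, 0.006, -0.02, 0.9, 0, 1.5, 8.5], [0, 0, 0, 0, 0, 1.5, 8.5], [0, 0, 0, 0, 0, 1, 8.5], [0, 0, 0, 0, 0, 0, 8.5], [0, 0, 0, 0, 0, 0, 8.5]],
  ],
)

```text
time: 47.68
ee_pos: [0.4198, 0.3618, 0.073]
tcp_rot: [180.0, -0.1, 98.1]
wrist_force: [0.8, -0.8, 0.6]
opening: 0.0854
```

Run:
```python
from h import *
go([.4174,.3643,.017],98.7)
shot(26); crop("side",26,175,80,110,120,5,"B1"); crop("top",26,100,200,140,110,5,"B2")
for p in([.4174,.3643,.037],): print(((np.array(proj("side",p))-[175,80])*5).round(),((np.array(proj("top",p))-[100,200])*5).round())
```

```text
pos [0.4198 0.3618 0.073 ] rot [ 1.7997e+02 -1.1000e-01  9.8120e+01] open 0.0854 F [ 0.8 -0.8  0.6] t 47.68
shift cm [ 0.27 -0.21  5.6 ] turn [ 0.001 -0.002 -0.01 ]
[214. 409.] [299. 314.]
```

View pics/B1.png

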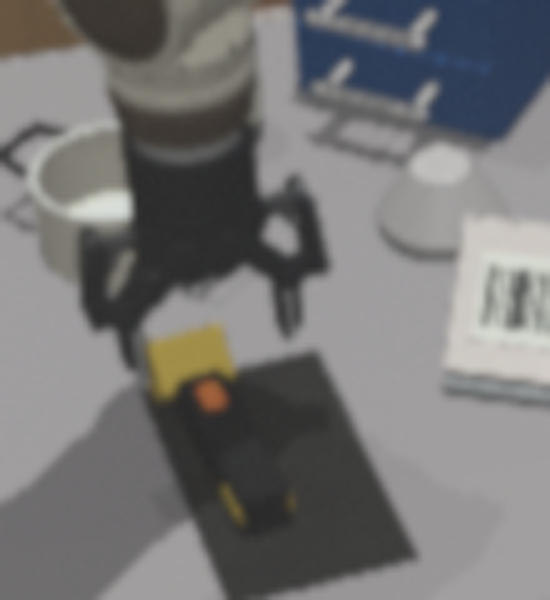

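View pics/B2.png

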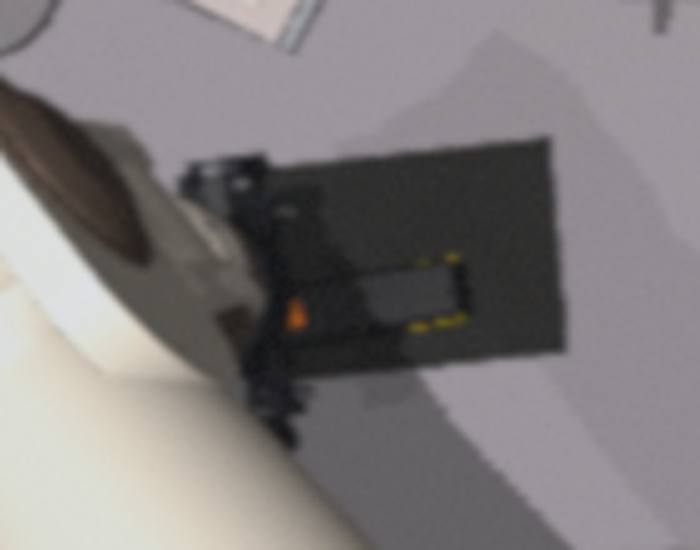

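Fingers straddle the scanner, with its origin projected at side (214,409), just behind the button. I descend and grip.

Call:
servo_tool(
  force=40,
  moves=[
    [[0, 0, -0.01, 0.2, -0.2, 1.5, 8.5], [0, 0, 0, 0, 0, 2, 8.5], [0, 0, 0, 0, 0, 1.5, 8.5], [0, 0, 0, 0, 0, 0, 8.5], [0, 0, 0, 0, 0, 0, 8.5]],
  ],
)

```text
time: 48.2
ee_pos: [0.4205, 0.3656, 0.0281]
tcp_rot: [179.5, -0.4, 98.6]
wrist_force: [-0.4, -0.2, 1.5]
opening: 0.0852
```

Run:
```python
from h import *
go([.4174,.3643,.016],98.7)
```

```text
pos [0.4205 0.3656 0.0281] rot [179.52  -0.39  98.63] open 0.0852 F [-0.4 -0.2  1.5] t 48.2
shift cm [-0.09 -0.34  1.2 ] turn [ 0.008 -0.007 -0.001]
```

Call:
servo_tool(
  moves=[
    [[0.008, -0.007, 0, -0.1, -0.3, 0.9, 8.5], [0, 0, 0, 0, 0, 0.2, 8.5], [0, 0, 0, 0, 0, 0, 5], [0, 0, 0, 0, 0, 0, 3], [0, 0, 0, 0, 0, 0, 2], [0, 0, 0, 0, 0, 0, 2], [0, 0, 0, 0, 0, 0, 2], [0, 0, 0, 0, 0, 0, 2], [0, 0, 0, 0, 0, 0, 2]],
  ],
)

```text
time: 48.95
ee_pos: [0.4192, 0.3654, 0.021]
tcp_rot: [179.8, -0.1, 98.6]
wrist_force: [1.0, -0.3, 0.0]
opening: 0.033
```

Call:
servo_tool(
  moves=[
    [[0, 0, 0, 0, 0, -1.5, 2], [0, 0, 0, 0, 0, -1.5, 2], [0, 0, 0, 0, 0, 0, 2], [0, 0, 0, 0, 0, 0, 2]],
  ],
)

```text
time: 49.28
ee_pos: [0.418, 0.3644, 0.0495]
tcp_rot: [180.0, 0.0, 98.6]
wrist_force: [-0.8, -1.0, -3.4]
opening: 0.0333
```

Run:
```python
from h import *
go([.4465,.3342,.045],96)
```

```text
pos [0.418  0.3644 0.0495] rot [1.7997e+02 3.0000e-02 9.8610e+01] open 0.0333 F [-0.8 -1.  -3.4] t 49.28
shift cm [-3.41  2.37  0.45] turn [0.001 0.    0.045]
```

Held. Contact should come near TCP z 0.021, the height at the grasp.

Call:
servo_tool(
  moves=[
    [[0, 0, 0, -1.7, 1.2, 0, 2], [0, 0, 0, -1.7, 1.1, 0, 2], [0, 0, 0.03, 0, 0, 0, 2], [0, 0, 0, 0, 0, 0, 2]],
  ],
)

```text
time: 49.62
ee_pos: [0.4457, 0.3329, 0.0459]
tcp_rot: [-179.9, 0.1, 96.9]
wrist_force: [0.1, 0.6, -3.1]
opening: 0.033
```

Run:
```python
from h import *
go([.4465,.3342,.021],96)
```

```text
pos [0.4457 0.3329 0.0459] rot [-1.799e+02  1.000e-01  9.694e+01] open 0.033 F [ 0.1  0.6 -3.1] t 49.62
shift cm [0.12 0.1  2.49] turn [-0.002  0.002  0.016]
```

Call:
servo_tool(
  moves=[
    [[0, 0, 0, 0.1, 0, 1, 2], [0, 0, 0, 0, 0, 0.7, 2], [0, 0, 0, 0, 0, 0.4, 2], [0, 0, 0, 0, 0, 0.1, 2], [0, 0, 0, 0, 0, 0, 2]],
  ],
)

```text
time: 50.03
ee_pos: [0.4449, 0.3339, 0.021]
tcp_rot: [-179.9, 0.2, 97.1]
wrist_force: [0.6, -3.0, 2.5]
opening: 0.0329
```

On the mat (force reversed to +2.5 N). I release and rise.

Call:
servo_tool(
  moves=[
    [[0, 0, 0, 0, 0, 0, 3.5], [0, 0, 0, 0, 0, 0, 4.5], [0, 0, 0, 0, 0, 0, 6], [0, 0, 0, 0, 0, 0, 8.5], [0, 0, 0, 0, 0, 0, 8.5], [0, 0, 0, 0, 0, 0, 8.5], [0, 0, 0, 0, 0, -2, 8.5], [0, 0, 0, 0, 0, -3, 8.5], [0, 0, 0, 0, 0, -3.5, 8.5], [0, 0, 0, 0, 0, -3.5, 8.5], [0, 0, 0, 0, 0, -3.5, 8.5], [0, 0, 0, 0, 0, -3.5, 8.5]],
  ],
)

```text
time: 51.03
ee_pos: [0.4407, 0.3331, 0.2076]
tcp_rot: [-179.1, 0.6, 97.3]
wrist_force: [1.0, 0.5, 1.0]
opening: 0.0849
```

Call:
servo_tool(
  moves=[
    [[0, 0, 0, 0, -3, 0, 8.5], [0, 0, 0, 0, -3, 0, 8.5], [0, 0, 0, 0, -3, 0, 8.5], [0, 0, 0, 0, -3, 0, 8.5], [0, 0, 0, 0, -3, 0, 8.5], [0, 0, 0, 0, 0, 0, 8.5], [0, 0, 0, 0, 0, 0, 8.5]],
  ],
)

```text
time: 51.62
ee_pos: [0.2911, 0.3163, 0.2204]
tcp_rot: [180.0, -0.1, 97.2]
wrist_force: [0.7, 0.1, -0.2]
opening: 0.0851
```

Run:
```python
from h import *
go([.3,.3342,.2],96)
shot(27)
```

```text
pos [0.2911 0.3163 0.2204] rot [ 1.7999e+02 -5.0000e-02  9.7230e+01] open 0.0851 F [ 0.7  0.1 -0.2] t 51.62
shift cm [1.66 1.1  2.04] turn [ 0.    -0.001  0.021]
```

View pics/side27.png

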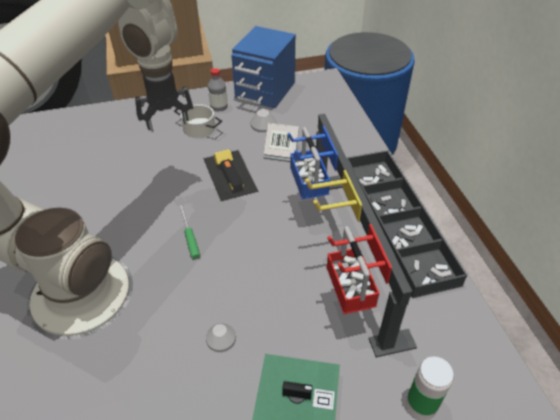

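View pics/top27.png

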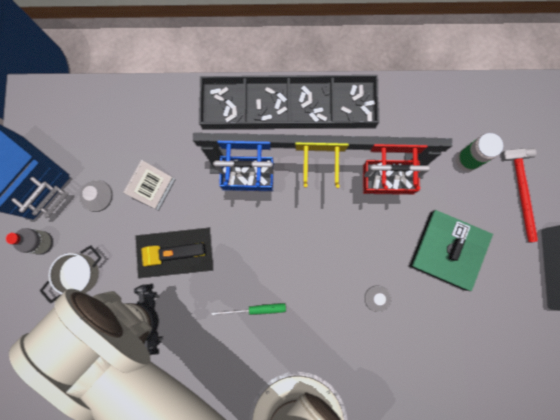

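Clear views: the scanner is at top (174,253) on its mat (174,253), the blue and red baskets hang on their hooks, and the dial reads 0. One numeric check before handing in.

Run:
```python
from h import *
crop("top",27,205,130,240,70,3.3,"C1"); crop("side",27,285,120,110,200,3,"C2"); crop("side",27,270,370,75,50,8,"C3"); crop("top",27,120,220,100,65,8,"C4")
```

```text
(no output)
```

View pics/C1.png

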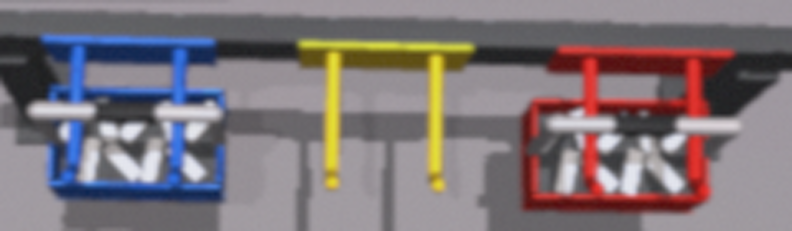

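View pics/C2.png

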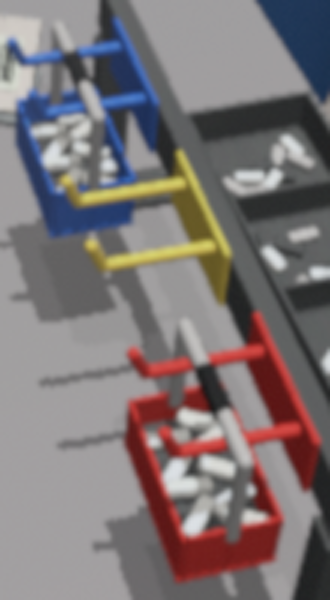

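View pics/C3.png

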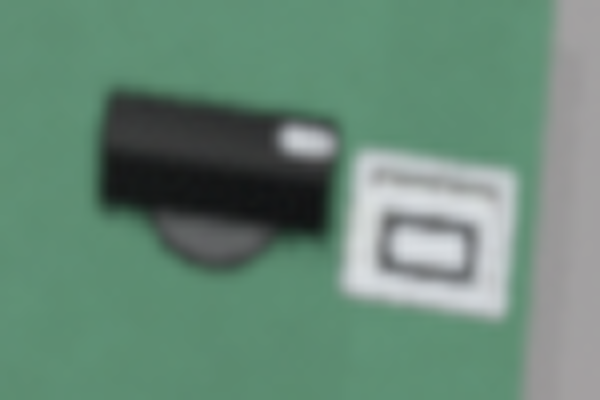

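View pics/C4.png

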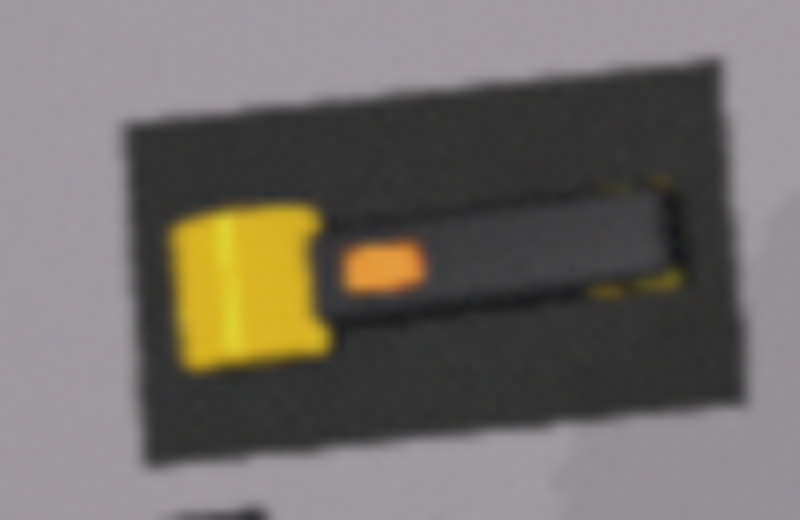

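Run:
```python
from workcell import bot
print(bot.get_obs()["time"]); print(bot.job_done())
```

```text
51.7167
the job is handed in; nothing more can be done
None
```

The job is handed in at about 52 s. Red and blue were the only baskets on the bench, and each hangs on the hook of its own colour.

- **Scan:** I turned the dial to 3, then held the scanner still for about 2.5 s. By my calculation the lens was about 97 mm from the label and the aim about 4 mm off. The system gives no direct sign that the scan counted.
- **Scanner:** It was knocked about 42 mm off the mat's middle late in the run, so I picked it up and re-laid it. In the last pictures it lies right way up, centred on the mat.
- **Dial:** It was turned back to 0, which stands squarely in the window, about 1–2 px from the middle (roughly 2–3° of turn).
- **Baskets:** Both hang upright with their grips between the prongs, the bars at the computed 0.251 m and roughly 5 cm out from the beam.
- **Clearance:** Nothing else on the bench looked moved, and the arm was clear of everything.

One check disagreed: while I set down the blue basket, the wrist force still read its weight although the bar was at rest height on the prongs. It reached zero only when I opened the fingers, and the basket stayed hanging.

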